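Sort the flute maker's bench

TASK

Clear up the flute maker's bench: lay the two short lengths of bamboo side by side in the scalloped cradle, one in each pair of hollows, centred on the two end boards, thread both metal joint rings over the ring post so that they lie flat, and lay the file lengthwise, flat in the tool tray. Leave the wax tin and the cork sanding block where they are.

Things in the scene. Friction and masses are not known exactly. Their poses are not given: they have to be found in the camera images.
- bamboo_a_mid (a point): one of two alike sawn lengths of pale bamboo, 34 mm across (eight-sided to the touch, so it does not roll), 120 mm long, 45 g, lying loose on the bench; the point is its middle, 17 mm above what it lies on; x runs along the bamboo, z up
- bamboo_b_mid (a point): one of two alike sawn lengths of pale bamboo, 34 mm across (eight-sided to the touch, so it does not roll), 120 mm long, 45 g, lying loose on the bench; the point is its middle, 17 mm above what it lies on; x runs along the bamboo, z up
- ring_a_mid (a point): one of two alike plain bright metal joint rings, 42 mm outside and 35 mm inside diameter, 20 mm high, 60 g, lying flat and loose on the bench; the point is its centre, 10 mm above what it lies on; z is its axis (up)
- ring_b_mid (a point): one of two alike plain bright metal joint rings, 42 mm outside and 35 mm inside diameter, 20 mm high, 60 g, lying flat and loose on the bench; the point is its centre, 10 mm above what it lies on; z is its axis (up)
- file_mid (a point): small flat file, 190 mm long, 110 g, loose, lying on its wooden handle; the point is mid-length on its axis, 12 mm above its support; x points from handle to blade, z up. Handle 24 mm thick, from 95 mm behind the point to 10 mm ahead; then bare blade, 18 mm wide, 5 mm thick, underside 9.5 mm clear. Balances about 20 mm behind the point; grip the handle there or at the point
- cradle: fixed dark wooden cradle: base 100 (x) by 158 mm (y), 10 mm thick; two end boards across it, 14 mm thick, at x = -40 and +40 mm, with round crests (radius 15, top z = 45 mm) at y = -64, 0, +64 mm and hollows (flat floor z = 30 mm, 45 degree flanks) at y = -32 and +32 mm. Bamboo lies along x in these, middle at x = 0, z = 47 mm; 66 mm finger room between boards. Origin: centre of underside, z up
- post: fixed ring post: a turned dark wooden foot 80 mm across, 12 mm high, with an upright dowel 12 mm thick at its centre, round top 60 mm above the bench. Rings go over the dowel: the first lies on the foot (its centre 22 mm above the bench), the second on the first (42 mm). Origin: centre of the underside, z up (the dowel's axis)
- tray: fixed shallow wooden tool tray, 232 mm (x) by 102 mm (y) outside, 20 mm high, walls and floor 6 mm thick (inside 220 by 90 mm); the file lies lengthwise along x in it, either way round. Origin: centre of the underside, z up; inner floor at z = 6 mm
- wax_tin: bystander: round metal wax tin with a lid, 64 mm across, 27 mm high, 140 g, loose on the bench, not to be shifted; origin at the centre of its underside
- sanding_block: bystander: cork sanding block 75 mm (x) by 42 mm (y), 26 mm high, 130 g, loose on the bench, not to be shifted; origin at the centre of its underside. (Not listed: a fixed square steel bench block, 56 mm wide, 22 mm high, stands somewhere among the loose things.)
There are look-alikes about, which are no part of the job. There is more than one size of the part that bears file_mid; the job needs the smaller.

How it is judged:
By the outcome, as a careful person would: the job done as asked, in the order asked, and still so for the second after the job is handed in, with the robot touching nothing.
It also fails if it takes over 128 s, if anything falls off the work surface, if the arm or the gripper's body presses on something with over 40 N, if the wrist force passes 120 N, or if a joint passes its speed limit or range.

ROBOT

A 6-joint arm with a two-finger parallel gripper is mounted at the origin on the work surface. World frame = base frame: x ahead of the robot, y to its left, z up, the work surface at z = 0. Lengths are in mm, angles in rad, forces in N, time in s.
With the tool pointing down it reaches from about 375 to 925 mm from the base axis. Payload 5.7 kg.
Tool frame: the origin (TCP) lies midway between the tips of the shut fingers; the grasp point (between the pads) lies 19 mm behind it (bot.grasp_offset is the z of the grasp point in the tool frame, in mm); z points along the fingers, x is the direction in which the jaws open and shut, and the axes are right-handed (so a half turn about z gives the same grasp; the last joint's range is limited). The gripper opens to 88 mm and grips with 3 to 60 N. Pads are 20 mm wide; open, the fingers measure 115 mm over their backs; the gripper's body (75 mm by 178 mm) begins 61 mm behind the grasp point.
Start: joints at [-0.115, 0.359, 1.51, -0, 1.272, -0.115], TCP at [599.968, -0.004, 222.623] pointing down, gripper open.
Joint ranges: [-2.97, 2.97], [-1.01, 2.36], [0.21, 2.38], [-0.96, 4.11], [0.2, 2.71], [-2.98, 2.98]. Speed limits (rad/s): [2.39, 2.39, 3.14, 3.14, 3.14, 3.14].

INTERFACE

Orientations are given as a 3x3 rotation matrix whose columns are the frame's x, y, z axes.
In Python, from bench import bot gives the robot as it stands.
- The arm moves only by the shell command python3 -m jog 'ROWS' [FORCE]. ROWS is JSON, one flat list of numbers, 7 for each row, row after row: the shift along the world's x, y, z in cm, then the turn, a rotation vector about the world's x, y, z in degrees, then the opening, from 0 (shut) to 1 (fully open). A call has exactly 5 rows; each row shifts and turns the commanded pose from where the row before left it; what a row does not reach is not made up. A row lasts 1/10 s, in which the tool goes at most 50 mm and 8.59 degrees, less where a joint would pass 70% of its speed; a pose out of reach is approached as far as the arm can. A call with a gripper value outside its range is refused whole. The fingers move at their own pace and stop on an object; FORCE is the grip in N (left out, the last holds). Time passes only in rows, so rows that do not move let the fingers close, or fill a call up. It gives the time, the measured TCP pose, the force and the opening at its end, in the units of the state.
- bot.read_state(): the state, without advancing time (a new reading comes with each control period).
- bot.capture(name): name is "scene" or "side" or "wrist"; returns the picture (480x640x3 uint8, red, green, blue); there is no depth.
- bot.calibration(name): a dict with "K" (3x3 intrinsics, pixels), "world_from_camera" (4x4, takes a point from camera to world coordinates). Camera axes: x right, y up, looking along -z (the intrinsics and any distortion apply to the point x, -y, -z); pixel columns grow to the right and rows downward; lengths in mm; the calibration is good to about 2 mm. A picture is of the moment at which its call begins: read the wrist's pose just before it. calibration takes no time and is no camera call; for the wrist camera it gives the pose at the moment of the call.
- bot.sign_off(): hands the job in, once; it reports no verdict.
The state is a dict: "time": time; "joint_positions": joint angles; "qd": joint speeds; "joint_efforts": joint torques, N m; "tool_pos": TCP position; "tool_rot": TCP orientation; "wrist_force": force on the tool from outside, world axes, zero at the start; "moment": the same for the moment, N m; "grip_width": finger opening in mm.
Only numpy, scipy, OpenCV 4.12 (cv2) and the standard library are available. Lean on these libraries where they do the work, as an engineer would, in place of code of your own. Each camera call takes 0.05 s, during which the arm holds its last target.

## Working session

There is one attempt and no reset: what is moved stays moved. The work goes in short steps, Python scripts to look and compute and a shell command to move; the robot and the scene stay as the last step left them, time stands still between calls to the robot, and variables do not carry over. Pictures are saved under pics/ and viewed, and the job is handed in when it is done.

```bash
ls; mkdir -p pics; cat > h.py <<'E'
import numpy as np, cv2
from bench import bot
def snap(n,f):
    im=bot.capture(n); cv2.imwrite('pics/'+f,im[:,:,::-1]); return im
E
python3 - <<'E'
from h import *
for n in ['scene','side','wrist']:
    c=bot.calibration(n); print(n,{k:np.round(v,3).tolist() for k,v in c.items() if not isinstance(v,str)})
    snap(n,n+'0.png')
print(bot.read_state())
E
```

```text
pics
scene {'K': [[526.198, 0.0, 315.771], [0.0, 526.198, 246.714], [0.0, 0.0, 1.0]], 'world_from_camera': [[0.118, -0.853, 0.508, 972.45], [0.993, 0.105, -0.054, -50.714], [-0.008, 0.511, 0.86, 931.002], [0.0, 0.0, 0.0, 1.0]]}
side {'K': [[513.465, 0.0, 321.676], [0.0, 513.465, 237.648], [0.0, 0.0, 1.0]], 'world_from_camera': [[0.763, 0.472, -0.441, 22.151], [-0.646, 0.57, -0.508, -503.808], [0.012, 0.673, 0.74, 777.942], [0.0, 0.0, 0.0, 1.0]]}
wrist {'K': [[356.153, 0.0, 319.94], [0.0, 356.153, 241.686], [0.0, 0.0, 1.0]], 'world_from_camera': [[1.0, -0.0, 0.002, 599.92], [-0.0, 0.971, 0.24, 65.569], [-0.003, -0.24, 0.971, 384.352], [0.0, 0.0, 0.0, 1.0]]}
{'time': 0.15, 'joint_positions': array([-1.15097313e-01,  3.59310353e-01,  1.51114286e+00, -1.04050768e-05,
        1.27248942e+00, -1.15100871e-01]), 'qd': array([ 0.00046432, -0.00164857, -0.00277667,  0.00155591, -0.00227734,
        0.00339643]), 'joint_efforts': array([ 6.01716038e-04, -5.15759647e+01, -2.71007627e+01,  6.74942834e-02,
        3.05557286e-02, -7.96465724e-05]), 'tool_pos': array([5.99494817e+02, 4.85307199e-02, 2.22035674e+02]), 'tool_rot': array([[ 9.99999099e-01,  6.52537825e-06, -1.34219093e-03],
       [ 6.72021208e-06, -9.99999989e-01,  1.45156584e-04],
       [-1.34218997e-03, -1.45165473e-04, -9.99999089e-01]]), 'wrist_force': array([-0.61409659,  0.10491106, -0.31076939]), 'moment': array([-0.03245575, -0.01264559, -0.06461913]), 'grip_width': 87.91972872559927}
```

View pics/scene0.png

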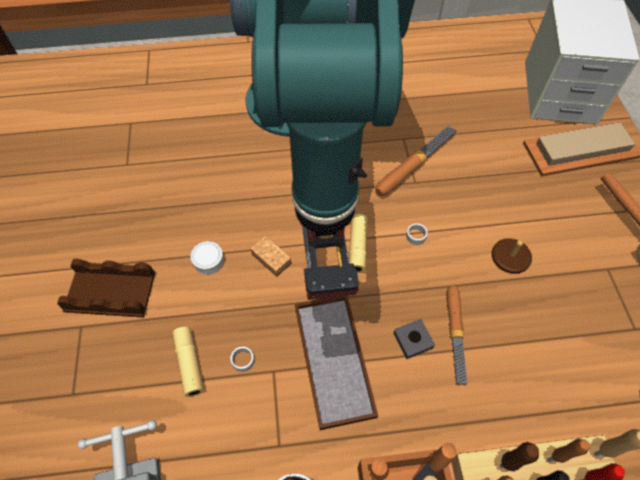

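View pics/side0.png

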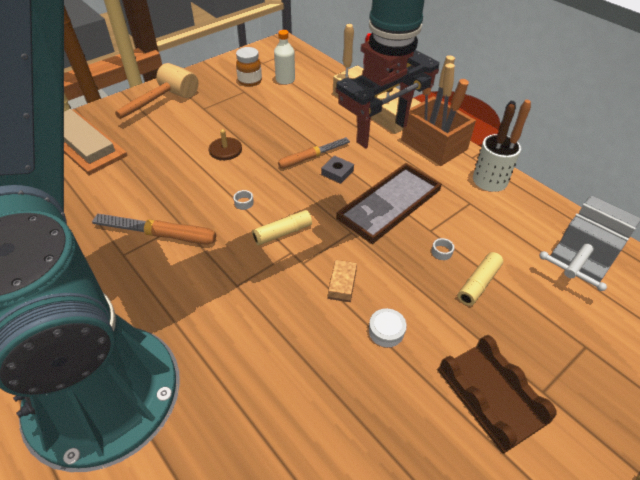

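View pics/wrist0.png

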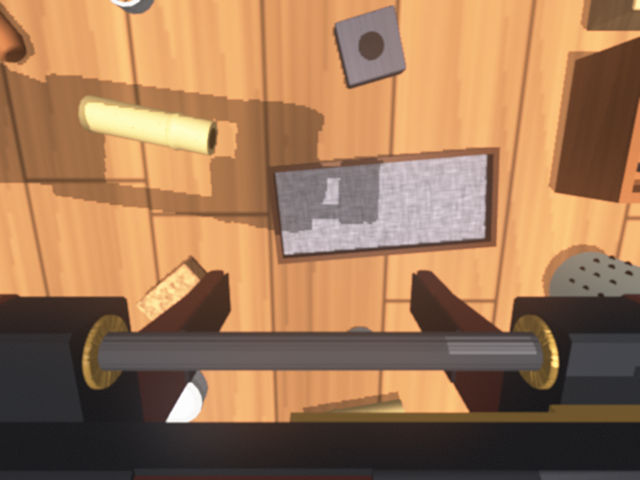

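The scene view shows the cradle at (108,287), bamboo at (188,360) and (358,242), and rings at (242,358) and (417,234). The post is at (512,255) and the tray at (337,362). The small file is at (458,335), with a bigger one at (418,160). The tin is at (207,257), the cork at (270,255) and the steel block at (414,338). I'll enlarge it next.

```bash
cat >> h.py <<'E'
def ray(n,u,v,C=None):
    c=C or bot.calibration(n); K=c['K']; T=c['world_from_camera']
    d=T[:3,:3]@np.array([(u-K[0,2])/K[0,0],-(v-K[1,2])/K[1,1],-1.]); return T[:3,3],d/np.linalg.norm(d)
def onz(n,u,v,z,C=None):
    o,d=ray(n,u,v,C); return o+d*(z-o[2])/d[2]
def tri(*rs):
    A=np.zeros((3,3));b=np.zeros(3)
    for o,d in rs:
        P=np.eye(3)-np.outer(d,d);A+=P;b+=P@o
    p=np.linalg.solve(A,b); return p,[np.linalg.norm((np.eye(3)-np.outer(d,d))@(p-o)) for o,d in rs]
def proj(n,p,C=None):
    c=C or bot.calibration(n); T=np.linalg.inv(c['world_from_camera']); q=T[:3,:3]@np.asarray(p,float)+T[:3,3]
    K=c['K']; return K[0,0]*q[0]/-q[2]+K[0,2], -K[1,1]*q[1]/-q[2]*1+K[1,2]
def crop(src,x0,y0,w,h,s,f):
    im=cv2.imread('pics/'+src)[y0:y0+h,x0:x0+w]; im=cv2.resize(im,None,fx=s,fy=s,interpolation=cv2.INTER_CUBIC)
    st=20
    for x in range((x0//st+1)*st,x0+w,st):
        cv2.putText(im,str(x),(int((x-x0)*s),10),0,.35,(255,255,255),1); cv2.line(im,(int((x-x0)*s),12),(int((x-x0)*s),18),(255,255,255),1)
    for y in range((y0//st+1)*st,y0+h,st):
        cv2.putText(im,str(y),(0,int((y-y0)*s)),0,.35,(255,255,255),1); cv2.line(im,(25,int((y-y0)*s)),(31,int((y-y0)*s)),(255,255,255),1)
    cv2.imwrite('pics/'+f,im)
E
python3 - <<'E'
from h import *
crop('scene0.png',50,220,210,190,3.8,'c1.png')
crop('scene0.png',340,210,200,190,4,'c2.png')
crop('side0.png',400,230,180,220,2.7,'c3.png')
crop('side0.png',200,120,180,140,4,'c4.png')
E
```

```text
(no output)
```

View pics/c1.png

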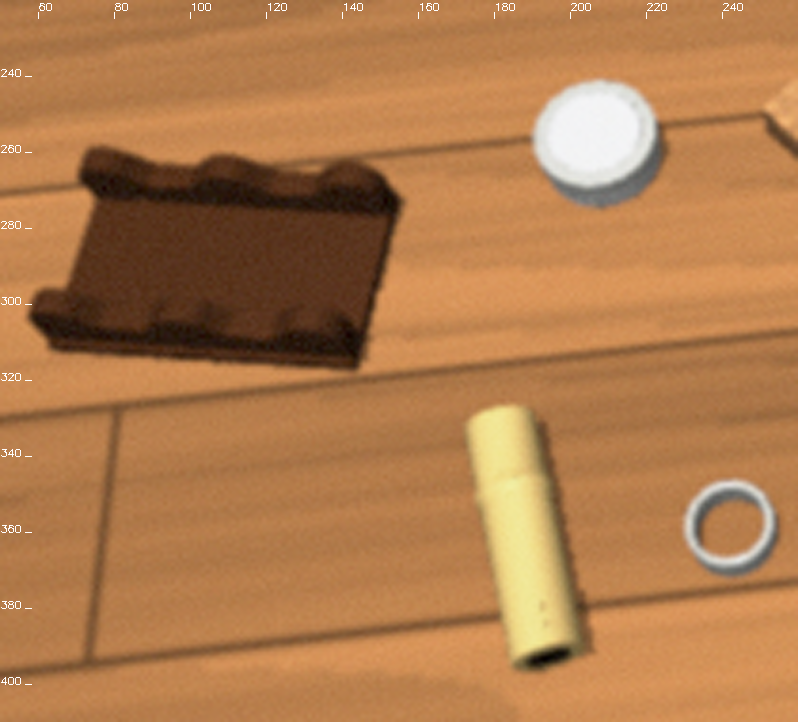

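View pics/c2.png

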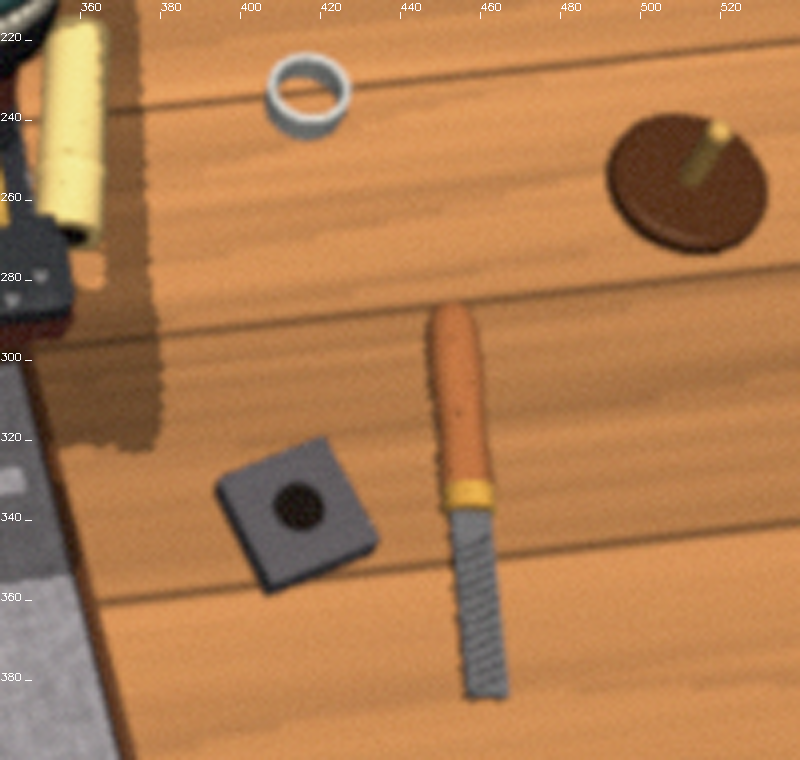

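View pics/c3.png

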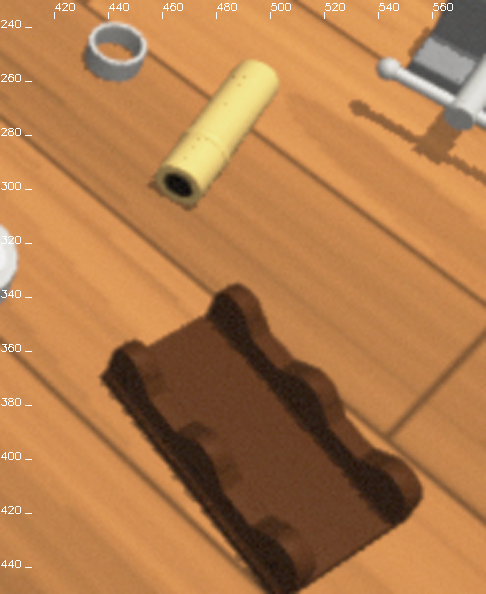

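View pics/c4.png

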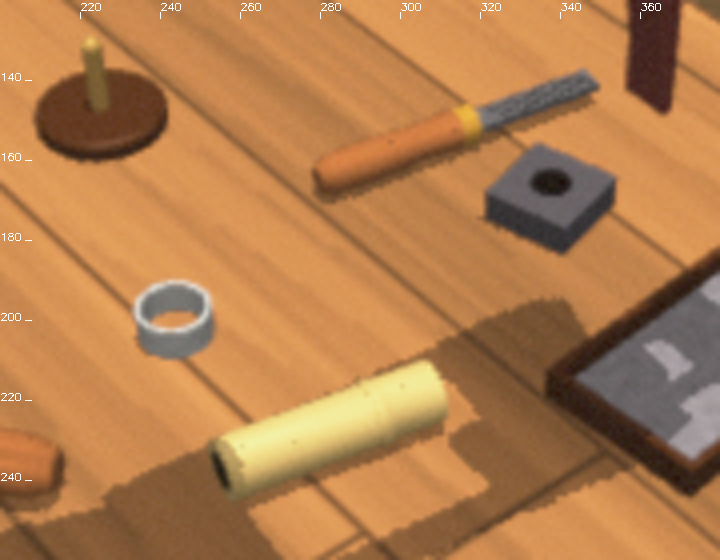

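```bash
python3 - <<'E'
from h import *
np.set_printoptions(precision=1,suppress=True)
S=bot.calibration('scene');D=bot.calibration('side')
def t(n,a,b):
    p,e=tri(ray('scene',*a,S),ray('side',*b,D)); print(n,p,np.round(e,1))
c1=lambda x,y:(50+x/3.8,220+y/3.8); c2=lambda x,y:(340+x/4,210+y/4)
c3=lambda x,y:(400+x/2.7,230+y/2.7); c4=lambda x,y:(200+x/4,120+y/4)
t('ringL top',c1(730,523),c3(116,44)); t('ringR top',c2(308,90),c4(173,305)); t('post top',c2(720,131),c4(91,44))
t('blk',c2(298,506),c4(551,181))
print('bamL',onz('scene',*c1(504,415),20,S),onz('scene',*c1(549,650),17,S))
print('bamL side',onz('side',*c3(178,184),17,D),onz('side',*c3(255,72),20,D))
print('bamR side',onz('side',*c4(227,464),17,D),onz('side',*c4(432,385),20,D))
t('fileferrule-blade',c2(470,508),c4(478,120)); t('tip',c2(487,696),c4(590,80)); t('butt',c2(453,305),c4(320,172))
t('tin',c1(597,135),(388,325))
# cradle crests top scene: crop1
t('crL-in',c1(103,152),c3(505,480+0)) if 0 else None
for q in [(103,150),(222,158),(353,163),(48,292),(200,303),(333,313)]: print('crest',onz('scene',*c1(*q),45,S))
for q in [(132,343),(196,430),(270,520),(236,288),(312,366),(393,456)]: print('crest side',onz('side',*c3(*q),45,D))
print('cradle low corner',onz('scene',*c1(358,368),0,S),onz('scene',*c1(50,348),0,S))
for q in [(299,306),(346,298),(374,411),(322,426)]: print('tray',onz('scene',*q,20,S))
for q in [(252,247),(268,238),(290,258),(277,271)]: print('cork',onz('scene',*q,26,S))
E
```

```text
ringL top [ 646.5 -152.4   16.8] [0.1 0.1]
ringR top [423.8 217.   17.1] [0.7 0.7]
post top [493.9 398.7  53.5] [0.2 0.2]
blk [646.2 162.4  21.5] [0. 0.]
bamL [ 580.1 -258.5   20. ] [ 696.8 -237.5   17. ]
bamL side [ 582.3 -262.2   17. ] [ 700.6 -235.6   20. ]
bamR side [378.8 104.5  17. ] [491.3  80.   20. ]
fileferrule-blade [655.3 240.3  14.7] [1.8 1.8]
tip [738.3 229.3   9.3] [0.5 0.5]
butt [553.1 259.1  15.8] [0.8 0.8]
tin [ 429.6 -212.4   21.5] [1.3 1.3]
crest [ 421.  -457.8   45. ]
crest [ 433.2 -396.9   45. ]
crest [ 444.3 -330.5   45. ]
crest [ 499.1 -475.6   45. ]
crest [ 514.2 -400.9   45. ]
crest [ 527.5 -336.1   45. ]
crest side [ 449.6 -327.4   45. ]
crest side [ 435.  -386.7   45. ]
crest side [ 424.5 -445.5   45. ]
crest side [ 527.6 -343.7   45. ]
crest side [ 519.2 -405.1   45. ]
crest side [ 507.5 -467.5   45. ]
cradle low corner [ 537.2 -336.4    0. ] [ 507.1 -492.2    0. ]
tray [559.7 -40.5  20. ]
tray [554.  50.  20.]
tray [768.4  66.2  20. ]
tray [782.3 -24.5  20. ]
cork [ 422.8 -120.8   26. ]
cork [405.6 -87.5  26. ]
cork [457.3 -47.7  26. ]
cork [483.2 -75.5  26. ]
```

```bash
python3 -m jog '[-0.2,-2.6,-0.4,0,0,-7.8,1,-0.2,-2.6,-0.4,0,0,-7.8,1,-0.2,-2.6,-0.4,0,0,-7.8,1,-0.2,-2.6,-0.4,0,0,-7.8,1,-0.2,-2.6,-0.4,0,0,-7.8,1]'; python3 -m jog '[-0.2,-2.6,-0.4,0,0,-7.8,1,-0.2,-2.6,-0.4,0,0,-7.8,1,-0.2,-2.6,-0.4,0,0,-7.8,1,-0.2,-2.6,-0.4,0,0,-7.8,1,-0.2,-2.6,-0.4,0,0,-7.8,1]'; python3 - <<'E'
from h import *
print(bot.calibration('wrist')); snap('wrist','w1.png'); print(bot.read_state()['tool_pos'],bot.read_state()['tool_rot'])
E
```

```text
time: 0.65
tool_pos: [589.6, -130.9, 202.2]
tool_rot: [[0.774, -0.634, -0.001], [-0.634, -0.774, 0.0], [-0.001, 0.0, -1.0]]
wrist_force: [1.1, -0.4, 0.5]
grip_width: 87.9
time: 1.15
tool_pos: [579.5, -260.9, 182.1]
tool_rot: [[0.202, -0.979, -0.001], [-0.979, -0.202, 0.001], [-0.001, 0.0, -1.0]]
wrist_force: [0.7, 1.0, -0.3]
grip_width: 87.7
{'K': array([[356.15263088,   0.        , 319.94025432],
       [  0.        , 356.15263088, 241.68615906],
       [  0.        ,   0.        ,   1.        ]]), 'world_from_camera': array([[ 2.02237400e-01,  9.50332342e-01,  2.36576573e-01,
         6.43725978e+02],
       [-9.79336483e-01,  1.96320726e-01,  4.85615655e-02,
        -2.47434006e+02],
       [-2.95258208e-04, -2.41509034e-01,  9.70398526e-01,
         3.44518459e+02],
       [ 0.00000000e+00,  0.00000000e+00,  0.00000000e+00,
         1.00000000e+00]])}
[ 579.23055382 -265.09271755  181.48009415] [[ 1.94011460e-01 -9.80998830e-01 -9.21407937e-04]
 [-9.80996985e-01 -1.94008901e-01 -2.33699884e-03]
 [ 2.11383178e-03  1.35730297e-03 -9.99996845e-01]]
```

View pics/w1.png

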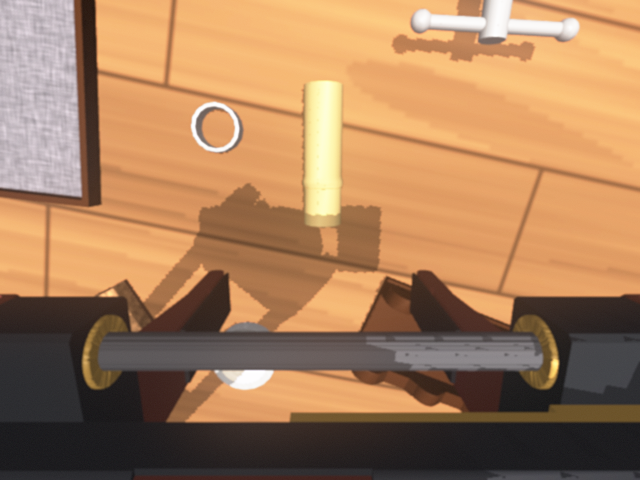

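The wrist view shows bamboo A upright, its ends at (323,82) and (322,220), and ring A's rim at (216,127). Next I move back slightly to get a second view.

```bash
cat >> h.py <<'E'
import json
def wsnap(f):
    c=bot.calibration('wrist'); snap('wrist',f)
    json.dump({k:np.array(v).tolist() for k,v in c.items() if k in('K','world_from_camera')},open('pics/'+f+'.json','w'))
def wc(f):
    return {k:np.array(v) for k,v in json.load(open('pics/'+f+'.json')).items()}
E
python3 - <<'E'
from h import *
crop('w1.png',180,60,200,180,4,'c5.png')
E
python3 -m jog '[0,0,0,0,0,0,1,0,0,0,0,0,0,1,0,0,0,0,0,0,1,0,0,0,0,0,0,1,0,0,0,0,0,0,1]'; python3 - <<'E'
from h import *
wsnap('w2.png')
crop('w2.png',180,60,200,180,4,'c6.png')
E
```

```text
time: 1.7
tool_pos: [580.2, -259.2, 182.8]
tool_rot: [[0.209, -0.978, 0.0], [-0.978, -0.209, 0.0], [-0.0, -0.0, -1.0]]
wrist_force: [0.4, -0.1, -0.5]
grip_width: 87.8
```

View pics/c6.png

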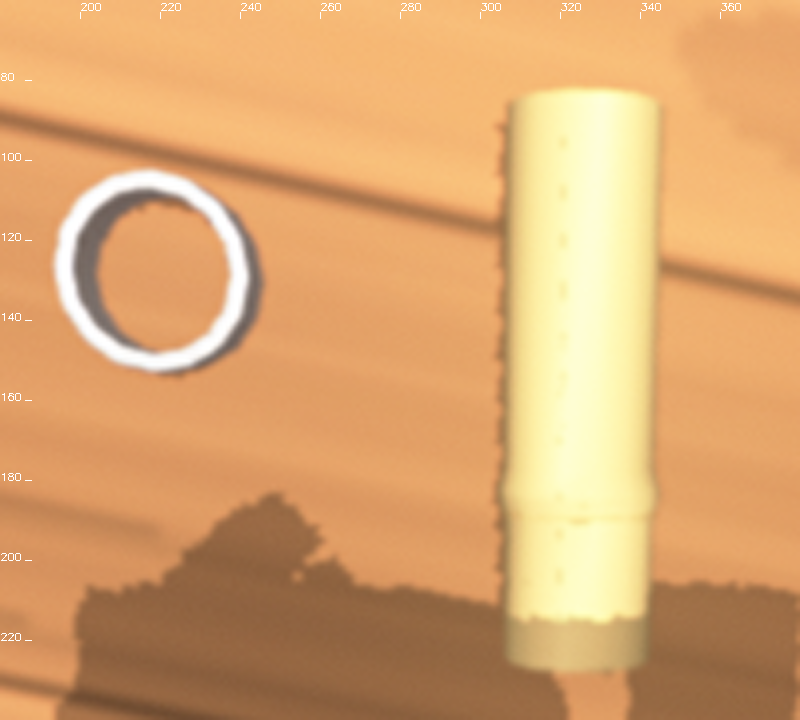

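```bash
python3 - <<'E'
from h import *
np.set_printoptions(precision=1,suppress=True)
C=wc('w2.png'); p=lambda x,y:(180+x/4,60+y/4)
a=onz('w',*p(583,90),32,C); b=onz('w',*p(578,670),32,C); print(a,b,(a+b)/2,np.linalg.norm(a-b),np.degrees(np.arctan2(*(a-b)[[1,0]])))
print('ring',onz('w',*p(153,271),20,C))
# check with side/scene
S=bot.calibration('scene');D=bot.calibration('side')
print(tri(ray('w',*p(153,271),C),ray('scene',242.1,357.6,S),ray('side',443,246.3,D)))
for q in [(116,44)]: print(onz('side',400+116/2.7,230+44/2.7,20,D),onz('scene',242.1,357.6,20,S))
E
```

```text
[ 699.9 -238.2   32. ] [ 581.8 -262.8   32. ] [ 640.8 -250.5   32. ] 120.69371665020735 11.76848559562967
ring [ 646.7 -154.1   20. ]
(array([ 646.6, -152.6,   16.7]), [np.float64(0.49857380980380395), np.float64(0.38025230054699605), np.float64(0.16766591217668914)])
[ 643.9 -153.9   20. ] [ 647.6 -151.9   20. ]
```

```bash
python3 -m jog '[2.0,0.3,-2.8,0,0,0,1,2.0,0.3,-3.0,0,0,0,1,2.1,0.3,-4.0,0,0,0,1,0,0,-4.2,0,0,0,1,0,0,-3.8,0,0,0,1]' 20; python3 -m jog '[0,0,0,0,0,0,1,0,0,0,0,0,0,0.2,0,0,0,0,0,0,0.2,0,0,0,0,0,0,0.2,0,0,0,0,0,0,0.2]'; python3 -m jog '[0,0,0,0,0,0,0.2,0,0,0,0,0,0,0.2,0,0,0,0,0,0,0.2,0,0,0,0,0,0,0.2,0,0,0,0,0,0,0.2]'
```

```text
time: 2.25
tool_pos: [641.6, -250.4, 2.9]
tool_rot: [[0.209, -0.978, 0.0], [-0.978, -0.209, 0.0], [0.0, -0.0, -1.0]]
wrist_force: [0.3, -0.5, -0.1]
grip_width: 87.9
time: 2.75
tool_pos: [641.0, -251.0, 5.1]
tool_rot: [[0.208, -0.978, 0.0], [-0.978, -0.208, -0.0], [0.0, -0.0, -1.0]]
wrist_force: [0.2, -0.1, 0.7]
grip_width: 59.5
time: 3.25
tool_pos: [640.9, -251.0, 4.7]
tool_rot: [[0.208, -0.978, -0.0], [-0.978, -0.208, 0.0], [-0.0, 0.0, -1.0]]
wrist_force: [-0.4, 0.4, 1.9]
grip_width: 33.7
```

```bash
python3 -m jog '[0,0,4.5,0,0,0,0.2,0,0,5,0,0,0,0.2,-3.5,-1.5,1,0,0,-2.9,0.2,-3.5,-1.5,1,0,0,-2.8,0.2,-3.5,-1.5,1,0,0,-2.9,0.2]'; python3 -m jog '[-3.5,-1.6,1,0,0,-2.8,0.2,-3.5,-1.6,1,0,0,-2.9,0.2,-3.5,-1.6,1,0,0,-2.8,0.2,-3.5,-1.6,1,0,0,-2.9,0.2,-3.9,-1.6,1,0,0,-2.8,0.2]';python3 -m jog '[0,0,0,0,0,0,0.2,0,0,0,0,0,0,0.2,0,0,0,0,0,0,0.2,0,0,0,0,0,0,0.2,0,0,0,0,0,0,0.2]'; python3 - <<'E'
from h import *
wsnap('w3.png')
E
```

```text
time: 3.75
tool_pos: [535.0, -296.2, 130.3]
tool_rot: [[0.058, -0.998, 0.001], [-0.998, -0.058, -0.0], [0.0, -0.001, -1.0]]
wrist_force: [-0.1, -0.6, -0.6]
grip_width: 33.6
time: 4.25
tool_pos: [355.8, -376.5, 180.1]
tool_rot: [[-0.189, -0.982, 0.0], [-0.982, 0.189, -0.0], [0.0, -0.0, -1.0]]
wrist_force: [0.3, -1.1, -1.3]
grip_width: 34.0
time: 4.75
tool_pos: [357.8, -375.4, 179.2]
tool_rot: [[-0.186, -0.983, -0.0], [-0.983, 0.186, 0.001], [-0.001, 0.0, -1.0]]
wrist_force: [-0.4, 0.0, -0.1]
grip_width: 33.8
```

View pics/w3.png

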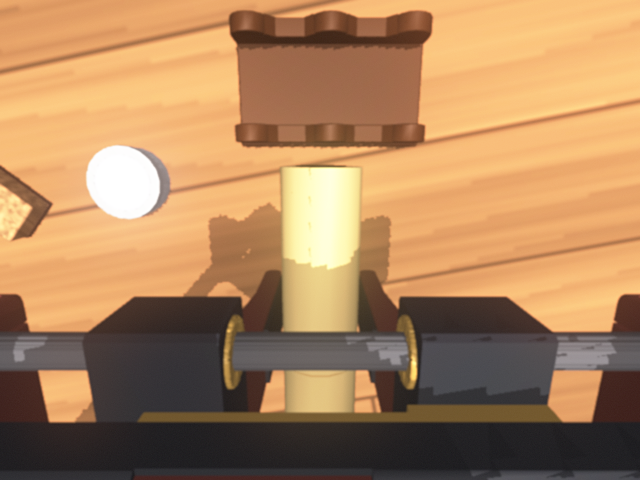

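The cradle is fully visible, with the far board at row ~25, the near one at ~133 and columns 230–432. The bamboo is held below it at columns 282–360.

```bash
python3 - <<'E'
from h import *
crop('w3.png',220,0,222,160,3.6,'c7.png')
E
```

```text
(no output)
```

View pics/c7.png

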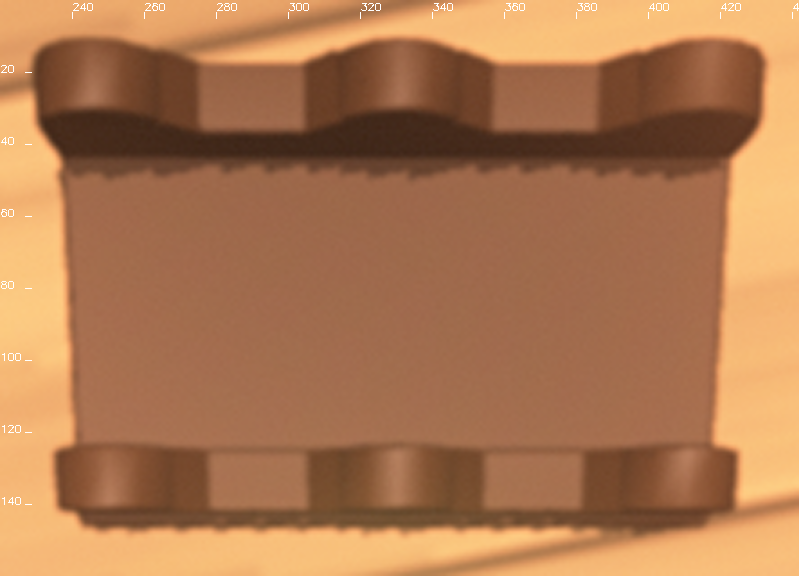

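```bash
cat > cr.py <<'E'
from h import *
from scipy.optimize import least_squares
np.set_printoptions(precision=2,suppress=True)
C=wc('w3.png'); obs=[];
for row,x in((131,33),(63,47),(452,-33),(510,-47)):
    far=x>0
    us=(198,305,491,599) if far else (207.5,307,484,584)
    for u,y,s in zip(us,(32,32,-32,-32),(1,-1,1,-1)): obs.append((220+u/3.6,row/3.6,x,y,s))
def f(p):
    X,Y,Z,a,w=p;r=[]
    for u,v,x,y,s in obs:
        y=y+s*w; q=proj('w',[X+np.cos(a)*x-np.sin(a)*y,Y+np.sin(a)*x+np.cos(a)*y,Z],C); r+=[q[0]-u,q[1]-v]
    return r
s=least_squares(f,[475,-397,30,-.187,14]); print(s.x,np.degrees(s.x[3]),np.sqrt(s.cost*2/len(s.fun)))
E
python3 cr.py
```

```text
[ 475.5  -405.76   30.22   -0.19   11.66] -10.71129637502482 0.4816615668431652
```

```bash
python3 - <<'E'
from h import *
C=wc('w3.png'); t=np.array([357.8,-375.4]); d=np.array([.983,-.186])
for z in (191,207):
    q=onz('w',321,167,z,C)[:2]-t; print(z,q@d,q@[.186,.983])
E
```

```text
191 59.85634181411464 -0.04184849016916415
207 60.44736860327854 0.004484833393904778
```

```bash
python3 -m jog '[3,-1.7,-1.5,0,0,0,0.2,3,-1.7,-1.5,0,0,0,0.2,3,-1.6,-2,0,0,0,0.2,2.17,-1.18,-2.9,0,0,0,0.2,0,0,-2.4,0,0,0,0.2]'; python3 -m jog '[0,0,-1.9,0,0,0,0.2,0,0,-1.3,0,0,0,0.2,0,0,-0.7,0,0,0,0.2,0,0,-0.2,0,0,0,0.2,0,0,0,0,0,0,0.2]'
```

```text
time: 5.3
tool_pos: [472.5, -439.5, 75.2]
tool_rot: [[-0.186, -0.983, 0.003], [-0.983, 0.186, -0.002], [0.002, -0.003, -1.0]]
wrist_force: [-0.5, 0.3, -0.0]
grip_width: 33.8
time: 5.8
tool_pos: [468.9, -438.1, 36.1]
tool_rot: [[-0.187, -0.982, 0.001], [-0.982, 0.187, -0.0], [0.0, -0.001, -1.0]]
wrist_force: [0.6, 1.2, -0.3]
grip_width: 34.0
```

Now down another 1 mm, release slightly, and go up.

```bash
python3 -m jog '[0.05,0.05,-0.1,0,0,0,0.2,0,0,0,0,0,0,0.5,0,0,0,0,0,0,0.52,0,0,0,0,0,0,0.52,0,0,0,0,0,0,0.52]'; python3 -m jog '[0,0,1,0,0,0,0.52,0,0,3,0,0,0,0.52,0,0,5,0,0,0,0.8,-4,1,5,0,0,0,1,-5,1,1.5,0,0,0,1]';  python3 -m jog '[0,0,0,0,0,0,1,0,0,0,0,0,0,1,0,0,0,0,0,0,1,0,0,0,0,0,0,1,0,0,0,0,0,0,1]'; python3 - <<'E'
from h import *
wsnap('w4.png')
E
```

```text
time: 6.3
tool_pos: [469.2, -437.4, 34.9]
tool_rot: [[-0.187, -0.982, 0.0], [-0.982, 0.187, -0.0], [0.0, -0.0, -1.0]]
wrist_force: [-0.1, -0.6, 0.7]
grip_width: 45.7
time: 6.8
tool_pos: [394.2, -423.1, 182.5]
tool_rot: [[-0.185, -0.983, 0.006], [-0.983, 0.185, -0.008], [0.007, -0.008, -1.0]]
wrist_force: [0.1, -1.2, 0.6]
grip_width: 66.5
time: 7.3
tool_pos: [391.9, -420.1, 176.5]
tool_rot: [[-0.187, -0.982, -0.0], [-0.982, 0.187, 0.001], [-0.001, 0.001, -1.0]]
wrist_force: [-0.2, 0.5, 0.5]
grip_width: 87.8
```

View pics/w4.png

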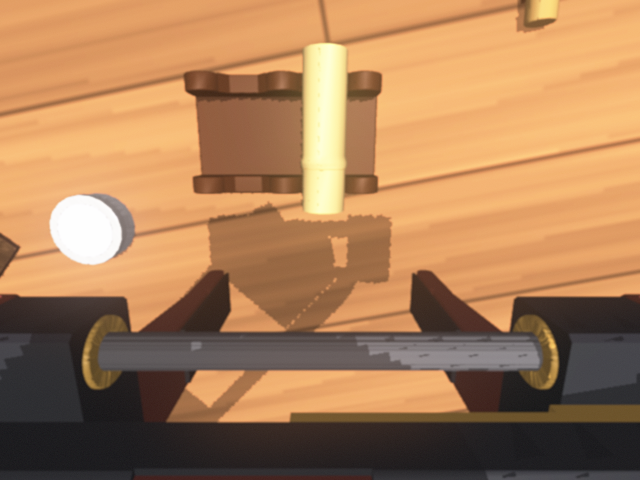

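```bash
python3 - <<'E'
from h import *
C=wc('w4.png'); a=onz('w',325,44,62,C);b=onz('w',324,213,62,C); m=(a+b)/2; print(a,b,m,np.linalg.norm(a-b),np.degrees(np.arctan2(*(a-b)[[1,0]])))
q=m[:2]-[475.5,-405.8]; print(q@[.983,-.186],q@[.186,.983])
E
```

```text
[ 528.78612873 -449.38987026   62.        ] [ 410.78264967 -426.56851228   62.        ] [ 469.7843892  -437.97919127   62.        ] 120.18999729348934 -10.945626474722893
0.36688415871696756 -32.69524862993742
```

```bash
python3 -m jog '[1,4.8,0,0,0,0,1,1,4.8,0,0,0,0,1,1,4.8,0,0,0,0,1,1,4.8,0,0,0,0,1,1,4.8,0,0,0,0,1]'; python3 -m jog '[0,4.8,0,0,0,0,1,-1,4.8,0,0,0,0,1,-1,4.8,0,0,0,0,1,-1,4.8,0,0,0,0,1,-1,4.8,0,0,0,0,1]';  python3 -m jog '[-1,4.3,0,0,0,-1.5,1,0,0,0,0,0,0,1,0,0,0,0,0,0,1,0,0,0,0,0,0,1,0,0,0,0,0,0,1]'; python3 - <<'E'
from h import *
wsnap('w5.png')
E
```

```text
time: 7.85
tool_pos: [441.6, -178.3, 177.0]
tool_rot: [[-0.188, -0.982, -0.0], [-0.982, 0.188, 0.0], [-0.0, 0.0, -1.0]]
wrist_force: [0.8, 0.3, 0.3]
grip_width: 87.8
time: 8.35
tool_pos: [400.9, 61.8, 177.2]
tool_rot: [[-0.187, -0.982, 0.0], [-0.982, 0.187, 0.0], [-0.0, -0.0, -1.0]]
wrist_force: [1.2, -0.4, 0.3]
grip_width: 88.0
time: 8.85
tool_pos: [391.9, 101.6, 177.2]
tool_rot: [[-0.215, -0.977, 0.0], [-0.977, 0.215, -0.0], [0.0, -0.0, -1.0]]
wrist_force: [-0.3, 0.2, -0.1]
grip_width: 87.9
```

View pics/w5.png

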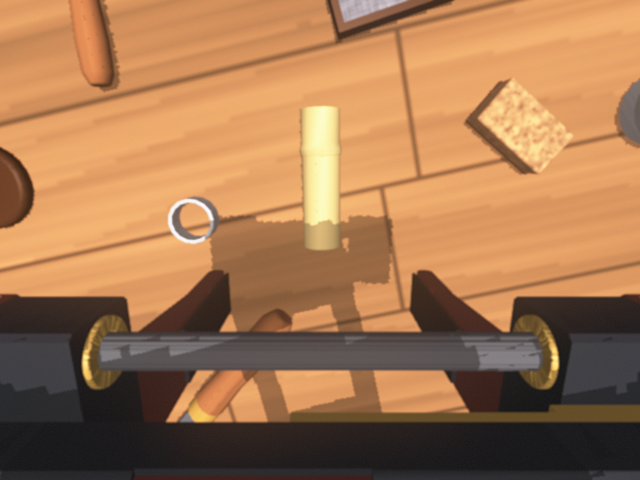

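```bash
python3 - <<'E'
from h import *
crop('w5.png',160,90,200,180,4,'c8.png')
E
```

```text
(no output)
```

View pics/c8.png

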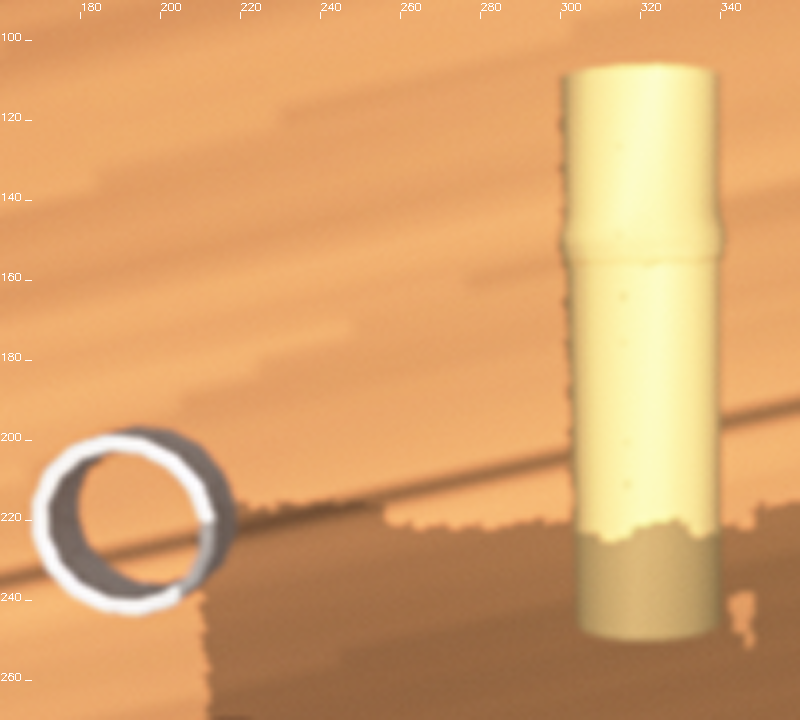

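```bash
python3 - <<'E'
from h import *
C=wc('w5.png'); p=lambda x,y:(160+x/4,90+y/4)
a=onz('w',*p(643,64),32,C);b=onz('w',*p(649,640),32,C); m=(a+b)/2; print(a,b,m,np.linalg.norm(a-b),np.degrees(np.arctan2(*(a-b)[[1,0]])))
print('ringB',onz('w',*p(125,524),20,C))
print('file butt',onz('w',100,85,12,C))
E
```

```text
[492.07594555  79.10662648  32.        ] [373.25341895 103.831703    32.        ] [432.66468225  91.46916474  32.        ] 121.36771496711617 -11.75460132429875
ringB [422.49859152 215.19189115  20.        ]
file butt [551.46981261 259.07475295  12.        ]
```

```bash
python3 -m jog '[1.4,-0.3,-2.6,0,0,0.6,1,1.4,-0.4,-3.0,0,0,0,1,1.3,-0.3,-4.0,0,0,0,1,0,0,-4.0,0,0,0,1,0,0,-3.6,0,0,0,1]' 20; python3 -m jog '[0,0,0,0,0,0,1,0,0,0,0,0,0,0.2,0,0,0,0,0,0,0.2,0,0,0,0,0,0,0.2,0,0,0,0,0,0,0.2]'; python3 -m jog '[0,0,0,0,0,0,0.2,0,0,0,0,0,0,0.2,0,0,0,0,0,0,0.2,0,0,0,0,0,0,0.2,0,0,0,0,0,0,0.2]'
```

```text
time: 9.4
tool_pos: [433.3, 91.4, 3.7]
tool_rot: [[-0.206, -0.979, 0.001], [-0.979, 0.206, 0.0], [-0.0, -0.001, -1.0]]
wrist_force: [-0.0, 0.5, -0.0]
grip_width: 88.2
time: 9.9
tool_pos: [432.7, 92.6, 5.9]
tool_rot: [[-0.203, -0.979, 0.001], [-0.979, 0.203, 0.0], [-0.0, -0.001, -1.0]]
wrist_force: [-0.4, -0.1, -0.8]
grip_width: 59.1
time: 10.4
tool_pos: [432.3, 92.9, 5.5]
tool_rot: [[-0.203, -0.979, 0.0], [-0.979, 0.203, 0.0], [-0.0, -0.0, -1.0]]
wrist_force: [-0.9, -0.4, 4.4]
grip_width: 33.9
```

```bash
python3 -m jog '[0,0,3.5,0,0,0,0.2,0,-1,5,0,0,0,0.2,0.5,-4.5,4,0,0,0,0.2,0.5,-4.6,0,0,0,1,0.2,0.5,-4.6,0,0,0,0,0.2]'; python3 -m jog '[0.5,-4.6,0,0,0,0,0.2,0.5,-4.6,0,0,0,0,0.2,0.5,-4.6,0,0,0,0,0.2,0.5,-4.6,0,0,0,0,0.2,0.5,-4.6,0,0,0,0,0.2]'; python3 -m jog '[0.5,-4.6,0,0,0,0,0.2,0.4,-4.4,-1,0,0,0,0.2,0,0,-3,0,0,0,0.2,0,0,0,0,0,0,0.2,0,0,0,0,0,0,0.2]'
```

```text
time: 10.9
tool_pos: [447.5, -47.6, 123.9]
tool_rot: [[-0.183, -0.983, 0.004], [-0.983, 0.183, -0.001], [0.0, -0.004, -1.0]]
wrist_force: [0.5, 0.0, -0.9]
grip_width: 33.8
time: 11.4
tool_pos: [471.0, -278.0, 122.2]
tool_rot: [[-0.186, -0.983, -0.0], [-0.983, 0.186, 0.001], [-0.0, 0.0, -1.0]]
wrist_force: [1.4, 0.5, -0.6]
grip_width: 33.9
time: 11.9
tool_pos: [479.3, -364.8, 81.7]
tool_rot: [[-0.186, -0.983, -0.002], [-0.983, 0.186, 0.003], [-0.002, 0.003, -1.0]]
wrist_force: [-0.7, -0.3, -0.3]
grip_width: 33.8
```

```bash
python3 -m jog '[0.15,-0.95,-1,0,0,0,0.2,0,0,-1.5,0,0,0,0.2,0,0,-1.2,0,0,0,0.2,0,0,-0.7,0,0,0,0.2,0,0,-0.1,0,0,0,0.2]'; python3 -m jog '[0,0,0,0,0,0,0.2,0,0,0,0,0,0,0.2,0,0,0,0,0,0,0.2,0,0,0,0,0,0,0.2,0,0,0,0,0,0,0.2]'
```

```text
time: 12.4
tool_pos: [481.5, -375.0, 36.6]
tool_rot: [[-0.185, -0.983, -0.001], [-0.983, 0.185, 0.001], [-0.001, 0.001, -1.0]]
wrist_force: [0.2, -0.0, -0.8]
grip_width: 34.0
time: 12.9
tool_pos: [482.0, -375.9, 37.7]
tool_rot: [[-0.186, -0.983, 0.0], [-0.983, 0.186, -0.0], [0.0, -0.0, -1.0]]
wrist_force: [-0.1, 0.6, -1.9]
grip_width: 33.7
```

```bash
python3 -m jog '[-0.1,0.14,-0.2,0,0,0,0.2,0,0,0,0,0,0,0.2,0,0,0,0,0,0,0.52,0,0,0,0,0,0,0.52,0,0,0,0,0,0,0.52]'; python3 -m jog '[0,0,0,0,0,0,0.52,0,0,1.5,0,0,0,0.52,0,0,5,0,0,0,0.8,-4,1,5,0,0,0,1,-4.5,1,2.5,0,0,0,1]';  python3 -m jog '[0,0,0,0,0,0,1,0,0,0,0,0,0,1,0,0,0,0,0,0,1,0,0,0,0,0,0,1,0,0,0,0,0,0,1]'; python3 - <<'E'
from h import *
wsnap('w6.png')
E
```

```text
time: 13.4
tool_pos: [480.8, -374.2, 35.4]
tool_rot: [[-0.186, -0.983, -0.0], [-0.983, 0.186, 0.0], [-0.0, 0.0, -1.0]]
wrist_force: [1.2, 0.1, -0.3]
grip_width: 45.7
time: 13.9
tool_pos: [409.3, -359.2, 167.0]
tool_rot: [[-0.184, -0.983, 0.005], [-0.983, 0.184, -0.005], [0.004, -0.006, -1.0]]
wrist_force: [-0.4, -0.8, 0.9]
grip_width: 66.4
time: 14.4
tool_pos: [407.6, -356.9, 161.9]
tool_rot: [[-0.185, -0.983, -0.001], [-0.983, 0.185, 0.001], [-0.001, 0.001, -1.0]]
wrist_force: [0.5, -0.5, -0.8]
grip_width: 87.6
```

View pics/w6.png

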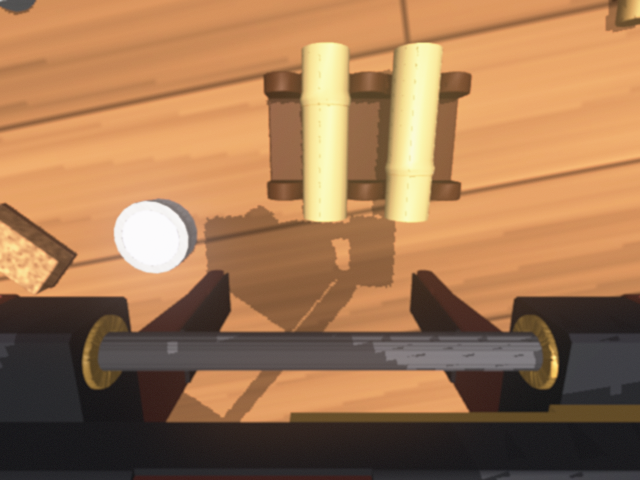

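```bash
python3 - <<'E'
from h import *
crop('w6.png',250,30,230,200,3.4,'c9.png')
C=wc('w6.png')
for A,B in(((326,43),(325.5,221)),((417,43.5),(407,221))):
    a=onz('w',*A,62,C);b=onz('w',*B,62,C); m=(a+b)/2; q=m[:2]-[475.5,-405.8]; print(m,np.linalg.norm(a-b),np.degrees(np.arctan2(*(a-b)[[1,0]])),q@[.983,-.186],q@[.186,.983])
E
```

```text
[ 481.92125947 -374.7291267    62.        ] 120.48164216211606 -10.617784133544863 0.5329156216580657 31.737022718528568
[ 470.50814462 -434.45267212   62.        ] 120.16918209680142 -10.465240431816285 0.4224031735525531 -29.09406179990592
```

View pics/c9.png

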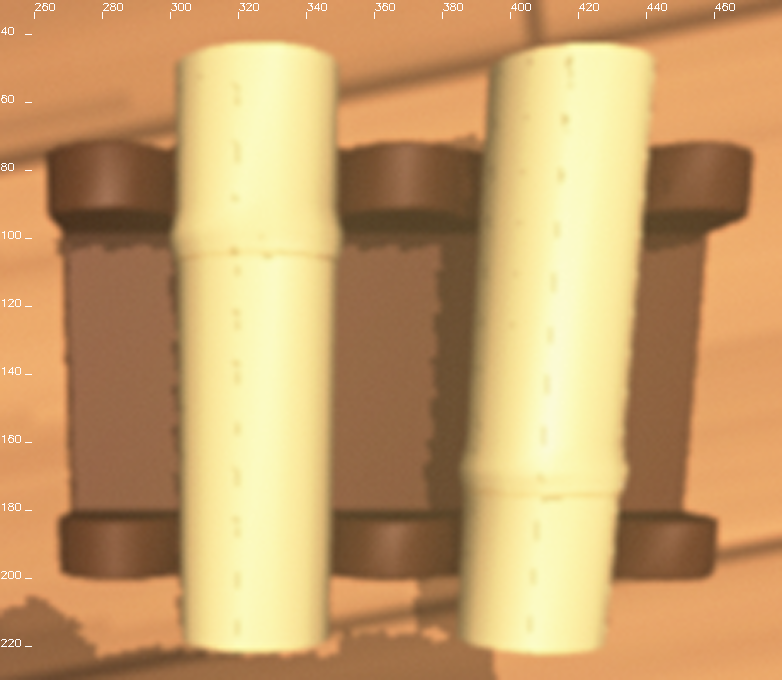

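```bash
python3 -m jog '[2.9,3.6,0,0,0,0,1,2.9,3.6,0,0,0,0,1,2.9,3.6,0,0,0,0,1,2.9,3.6,0,0,0,0,1,2.9,3.6,0,0,0,0,1]'; python3 -m jog '[3,3.6,-1,0,0,0,1,0,0,0,0,0,0,1,0,0,0,0,0,0,1,0,0,0,0,0,0,1,0,0,0,0,0,0,1]'; python3 - <<'E'
from h import *
wsnap('w7.png')
E
```

```text
time: 14.95
tool_pos: [553.3, -175.4, 162.3]
tool_rot: [[-0.186, -0.983, -0.001], [-0.983, 0.186, 0.0], [-0.0, 0.001, -1.0]]
wrist_force: [-0.3, -0.4, 0.5]
grip_width: 88.1
time: 15.45
tool_pos: [581.4, -142.2, 152.8]
tool_rot: [[-0.187, -0.982, -0.0], [-0.982, 0.187, -0.0], [0.0, 0.0, -1.0]]
wrist_force: [-0.7, 0.6, 0.4]
grip_width: 87.8
```

View pics/w7.png

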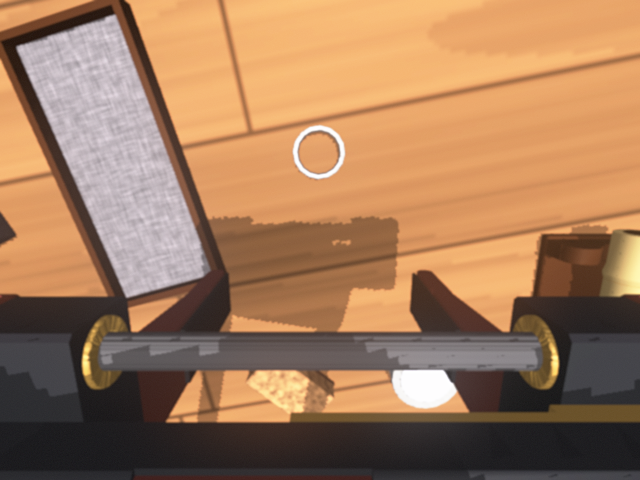

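```bash
python3 - <<'E'
from h import *
C=wc('w7.png'); print(onz('w',319,152,20,C), C['world_from_camera'][:3,3])
crop('w7.png',0,0,250,320,1.8,'c10.png')
E
```

```text
[ 646.74932496 -153.65592976   20.        ] [ 645.77948313 -154.01024852  315.24131415]
```

View pics/c10.png

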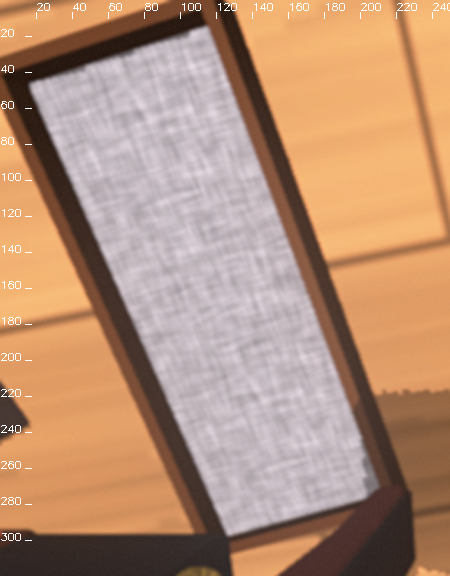

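```bash
python3 - <<'E'
from h import *
C=wc('w7.png')
P=[onz('w',*q,6,C)[:2] for q in ((16.7,45.6),(116.7,14.4),(126.7,297.8),(210,274))]
print(np.round(P,1)); P=np.array(P); print(P.mean(0),np.degrees(np.arctan2(*(P[0]-P[2])[::-1])),np.linalg.norm(P[0]-P[2]),np.linalg.norm(P[0]-P[1]))
E
python3 -m jog '[2.2,-0.4,-2,0,0,0,1,2.2,-0.4,-3,0,0,0,1,2.13,-0.35,-4,0,0,0,1,0,0,-3.8,0,0,0,1,0,0,-2.0,0,0,0,1]' 15; python3 -m jog '[0,0,-0.2,0,0,0,1,0,0,0,0,0,0,0.3,0,0,0,0,0,0,0.3,0,0,0,0,0,0,0.3,0,0,0,0,0,0,0.3]'; python3 -m jog '[0,0,0,0,0,0,0.3,0,0,0,0,0,0,0.3,0,0,0,0,0,0,0.3,0,0,0,0,0,0,0.3,0,0,0,0,0,0,0.3]'
```

```text
[[771.   64.7]
 [777.2 -19.6]
 [551.1  46.9]
 [559.1 -35.3]]
[664.61017509  14.16738256] 4.6149953583729575 220.68672569973512 84.49820832955821
time: 16.0
tool_pos: [645.7, -153.4, 1.7]
tool_rot: [[-0.187, -0.982, -0.003], [-0.982, 0.187, 0.001], [-0.001, 0.004, -1.0]]
wrist_force: [-0.9, 0.2, -0.4]
grip_width: 88.3
time: 16.5
tool_pos: [647.8, -152.8, 3.7]
tool_rot: [[-0.186, -0.983, 0.001], [-0.983, 0.186, -0.0], [0.0, -0.001, -1.0]]
wrist_force: [0.3, -0.9, -0.4]
grip_width: 59.0
time: 17.0
tool_pos: [647.6, -152.6, 3.1]
tool_rot: [[-0.186, -0.983, 0.0], [-0.983, 0.186, -0.0], [-0.0, -0.0, -1.0]]
wrist_force: [-0.5, -0.8, 3.6]
grip_width: 41.1
```

```bash
python3 -m jog '[0,0,4,0,0,0,0.3,0,0,5,0,0,0,0.3,-1,2,4,0,0,0,0.3,-2,4.5,1.5,0,0,0,0.3,-2,4.5,1.5,0,0,0,0.3]'; python3 -m jog '[-2,4.5,0.5,0,0,0,0.3,-2,4.5,0.5,0,0,0,0.3,-2,4.5,0.5,0,0,0,0.3,-2,4.5,0,0,0,0,0.3,-2,4.5,0,0,0,0,0.3]'; python3 -m jog '[-2,4.5,0,0,0,0,0.3,-2,4.5,0,0,0,0,0.3,-2,4.5,0,0,0,0,0.3,-2,4.5,0,0,0,0,0.3,-2,4.5,0,0,0,0,0.3]';  python3 -m jog '[-0.2,1,0,0,0,0,0.3,0,0,0,0,0,0,0.3,0,0,0,0,0,0,0.3,0,0,0,0,0,0,0.3,0,0,0,0,0,0,0.3]'; python3 - <<'E'
from h import *
wsnap('w8.png')
E
```

```text
time: 17.5
tool_pos: [598.8, -44.7, 163.5]
tool_rot: [[-0.188, -0.982, 0.002], [-0.982, 0.188, -0.0], [-0.0, -0.002, -1.0]]
wrist_force: [-0.1, 1.1, -1.1]
grip_width: 41.0
time: 18.0
tool_pos: [497.5, 181.5, 177.1]
tool_rot: [[-0.186, -0.983, 0.0], [-0.983, 0.186, 0.0], [-0.0, -0.0, -1.0]]
wrist_force: [0.7, 0.4, -0.4]
grip_width: 40.9
time: 18.5
tool_pos: [397.2, 406.5, 176.8]
tool_rot: [[-0.186, -0.983, -0.0], [-0.983, 0.186, -0.0], [0.0, 0.0, -1.0]]
wrist_force: [0.8, -0.1, -1.8]
grip_width: 40.9
time: 19.0
tool_pos: [397.3, 413.4, 176.9]
tool_rot: [[-0.188, -0.982, -0.0], [-0.982, 0.188, -0.0], [0.0, 0.0, -1.0]]
wrist_force: [-0.2, -0.1, -0.5]
grip_width: 41.1
```

View pics/w8.png

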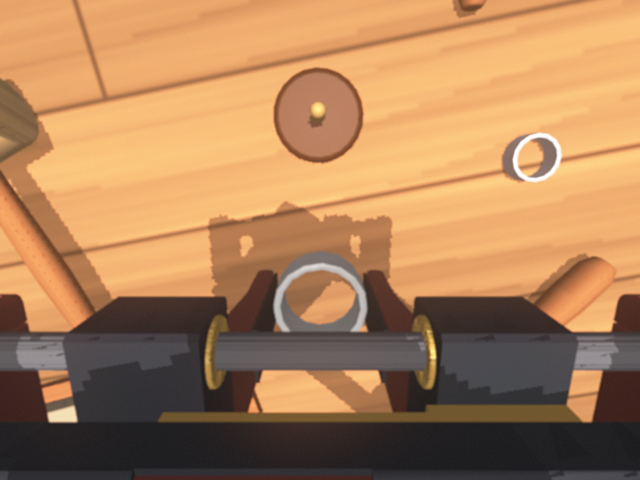

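```bash
python3 - <<'E'
from h import *
C=wc('w8.png'); print(onz('w',318.5,114.5,12,C),onz('w',318,109,58,C),'ringB',onz('w',537,157,20,C))
f=onz('w',318.5,114.5,12,C); S=bot.calibration('scene');D=bot.calibration('side')
print(proj('scene',[f[0],f[1],60],S),proj('side',[f[0],f[1],60],D))
for z in (195,) : print('held ring c',onz('w',320.5,301,z+3.,C))
E
```

```text
[493.91152951 396.33934344  12.        ] [493.24794139 396.71081884  58.        ] ringB [422.81916316 215.73794141  20.        ]
(np.float64(519.8449853804295), np.float64(241.22983037408844)) (np.float64(222.8955680123073), np.float64(129.0907696734054))
held ring c [401.42619077 412.70617678 198.        ]
```

```bash
python3 -m jog '[3.1,-0.6,-2,0,0,0,0.3,3.1,-0.6,-2,0,0,0,0.3,3.2,-0.5,-2,0,0,0,0.3,0,0,-2,0,0,0,0.3,0,0,0,0,0,0,0.3]'; python3 -m jog '[0,0,0,0,0,0,0.3,0,0,0,0,0,0,0.3,0,0,0,0,0,0,0.3,0,0,0,0,0,0,0.3,0,0,0,0,0,0,0.3]'; python3 - <<'E'
from h import *
wsnap('w9.png'); snap('side','s9.png');crop('s9.png',160,60,140,130,4,'c11.png'); snap('scene','sc9.png');crop('sc9.png',440,180,140,130,4,'c12.png')
E
```

```text
time: 19.55
tool_pos: [489.9, 395.4, 94.1]
tool_rot: [[-0.188, -0.982, -0.005], [-0.982, 0.188, -0.003], [0.004, 0.004, -1.0]]
wrist_force: [-0.7, 0.0, 0.4]
grip_width: 40.7
time: 20.05
tool_pos: [490.6, 398.2, 97.8]
tool_rot: [[-0.185, -0.983, 0.001], [-0.983, 0.185, 0.001], [-0.001, -0.001, -1.0]]
wrist_force: [0.3, -0.1, -1.0]
grip_width: 40.8
```

View pics/c11.png

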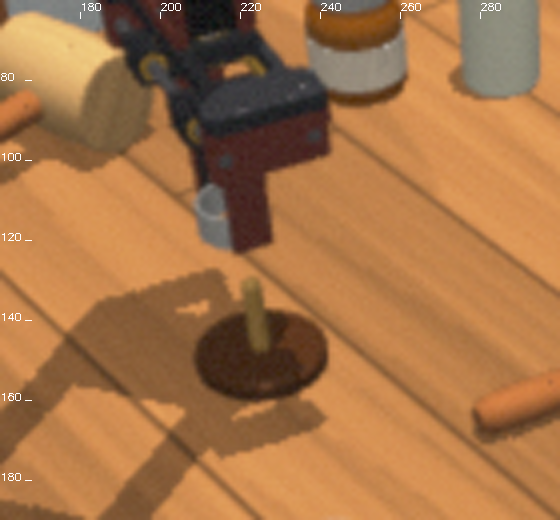

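View pics/w9.png

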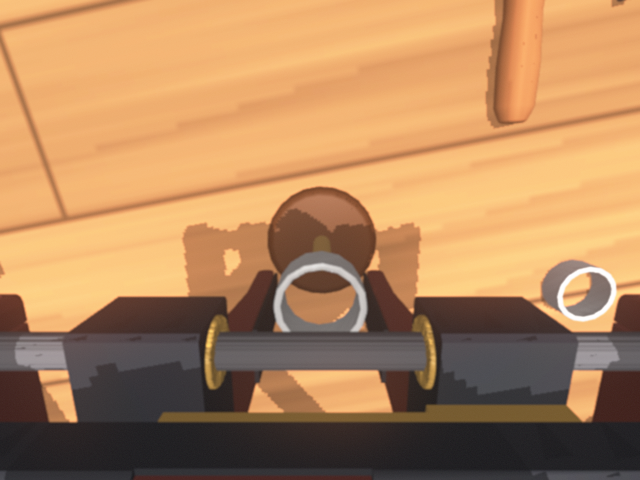

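```bash
python3 - <<'E'
from h import *
C=wc('w9.png');D=bot.calibration('side')
t=np.linspace(0,2*np.pi,73)
d=np.array([.983,-.186]);tc=np.array([490.6,398.2])
for z in (114.7,117):
  for k in (-2,0,2,4):
    c=tc+k*d
    P=np.array([proj('w',[c[0]+21*np.cos(a),c[1]+21*np.sin(a),z],C) for a in t]); Q=np.array([proj('s',[c[0]+21*np.cos(a),c[1]+21*np.sin(a),z],D) for a in t])
    print(z,k,P.min(0).round(1),P.max(0).round(1),Q.min(0).round(1),Q.max(0).round(1))
for z in(12,): print('foot',onz('w',322,238,12,C))
E
```

```text
114.7 -2 [273.2 264.8] [368.3 352.8] [207.7 104.1] [226.6 114.8]
114.7 0 [273.1 260.4] [368.4 348.8] [208.6 103.8] [227.4 114.5]
114.7 2 [273.  255.8] [368.6 344.9] [209.4 103.6] [228.3 114.3]
114.7 4 [272.8 251.3] [368.7 340.9] [210.3 103.4] [229.1 114. ]
117 -2 [272.6 266.5] [369.  355.6] [207.6 103.2] [226.5 113.9]
117 0 [272.4 261.9] [369.1 351.6] [208.4 103. ] [227.3 113.6]
117 2 [272.3 257.4] [369.3 347.6] [209.3 102.7] [228.2 113.4]
117 4 [272.1 252.8] [369.4 343.5] [210.1 102.5] [229.  113.1]
foot [496.80243951 395.90834288  12.        ]
```

View pics/c12.png

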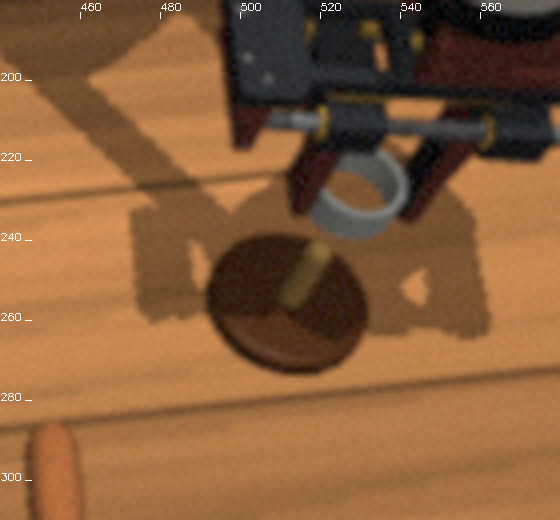

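```bash
python3 -m jog '[0.34,-0.17,0,0,0,0,0.3,0,0,-1.5,0,0,0,0.3,0,0,-2,0,0,0,0.3,0,0,-2,0,0,0,0.3,0,0,-1.5,0,0,0,0.3]'; python3 -m jog '[0,0,-0.8,0,0,0,0.3,0,0,-0.3,0,0,0,0.3,0,0,0,0,0,0,0.3,0,0,0,0,0,0,0.3,0,0,0,0,0,0,0.3]'
```

```text
time: 20.7
tool_pos: [493.2, 395.5, 24.7]
tool_rot: [[-0.186, -0.983, -0.002], [-0.983, 0.186, -0.001], [0.001, 0.002, -1.0]]
wrist_force: [-0.2, 0.3, -1.1]
grip_width: 41.1
time: 21.2
tool_pos: [494.5, 396.5, 16.5]
tool_rot: [[-0.186, -0.983, 0.001], [-0.983, 0.186, 0.001], [-0.001, -0.001, -1.0]]
wrist_force: [-0.0, 0.4, 0.3]
grip_width: 40.7
```

```bash
python3 -m jog '[0,0,-0.1,0,0,0,0.3,0,0,0,0,0,0,0.65,0,0,0,0,0,0,0.65,0,0,0,0,0,0,0.65,0,0,0,0,0,0,0.65]'; python3 -m jog '[0,0,3,0,0,0,0.65,0,0,5,0,0,0,0.65,0,0,4.5,0,0,0,1,-3,-3.9,1,0,0,0,1,-3.3,-4,0,0,0,0,1]'; python3 -m jog '[-3.6,-4,0,0,0,0,1,-3.6,-5,0,0,0,0,1,0,0,0,0,0,0,1,0,0,0,0,0,0,1,0,0,0,0,0,0,1]'; python3 - <<'E'
from h import *
wsnap('w10.png'); snap('scene','sc10.png');crop('sc10.png',380,190,200,150,4,'c13.png')
E
```

```text
time: 21.7
tool_pos: [494.0, 396.1, 15.0]
tool_rot: [[-0.186, -0.983, 0.0], [-0.983, 0.186, 0.0], [-0.0, -0.0, -1.0]]
wrist_force: [-0.8, 0.1, 0.6]
grip_width: 56.9
time: 22.2
tool_pos: [434.7, 319.8, 152.9]
tool_rot: [[-0.185, -0.983, 0.007], [-0.983, 0.185, 0.004], [-0.005, -0.006, -1.0]]
wrist_force: [0.0, -0.3, -0.5]
grip_width: 77.3
time: 22.7
tool_pos: [371.4, 242.0, 150.6]
tool_rot: [[-0.186, -0.983, 0.003], [-0.983, 0.186, 0.001], [-0.002, -0.002, -1.0]]
wrist_force: [0.5, 0.2, -0.0]
grip_width: 88.2
```

View pics/w10.png

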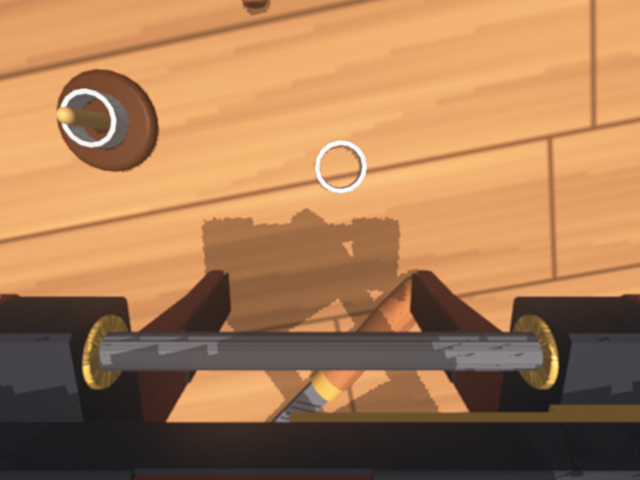

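View pics/c13.png

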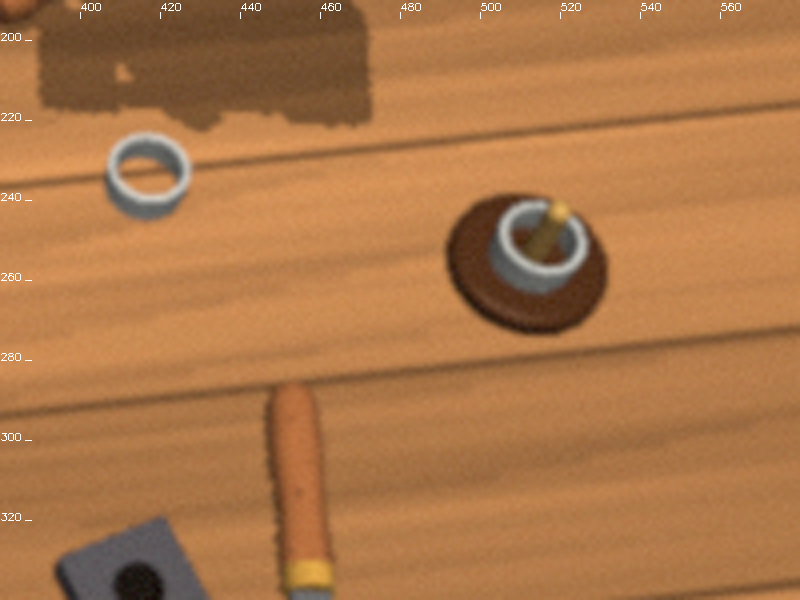

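```bash
python3 - <<'E'
from h import *
C=wc('w10.png'); print(onz('w',341,167,20,C),'file end',onz('w',410,275,20,C),'ringA',onz('w',86,118,32,C)); print(bot.read_state()['tool_pos'])
E
```

```text
[422.31252474 215.60613226  20.        ] file end [320.82094829 172.59652398  20.        ] ringA [493.80866519 397.79048939  32.        ]
[371.37559047 242.15451239 150.26965359]
```

```bash
python3 -m jog '[1.7,-0.9,-2,0,0,0,1,1.7,-0.9,-3,0,0,0,1,1.69,-0.85,-4,0,0,0,1,0,0,-3.7,0,0,0,1,0,0,-1.9,0,0,0,1]' 15; python3 -m jog '[0,0,-0.1,0,0,0,1,0,0,0,0,0,0,0.3,0,0,0,0,0,0,0.3,0,0,0,0,0,0,0.3,0,0,0,0,0,0,0.3]'; python3 -m jog '[0,0,0,0,0,0,0.3,0,0,0,0,0,0,0.3,0,0,0,0,0,0,0.3,0,0,0,0,0,0,0.3,0,0,0,0,0,0,0.3]'
```

```text
time: 23.3
tool_pos: [421.0, 214.6, 1.0]
tool_rot: [[-0.186, -0.983, -0.002], [-0.983, 0.186, -0.001], [0.001, 0.002, -1.0]]
wrist_force: [-0.0, -0.1, 0.4]
grip_width: 87.5
time: 23.8
tool_pos: [420.9, 214.8, 3.3]
tool_rot: [[-0.185, -0.983, 0.001], [-0.983, 0.185, 0.0], [-0.001, -0.001, -1.0]]
wrist_force: [0.6, -0.4, -0.1]
grip_width: 59.2
time: 24.3
tool_pos: [420.7, 214.6, 3.2]
tool_rot: [[-0.186, -0.983, 0.0], [-0.983, 0.186, 0.0], [-0.0, -0.0, -1.0]]
wrist_force: [-0.9, -0.9, 3.3]
grip_width: 41.9
```

```bash
python3 -m jog '[0,0,3,0,0,0,0.3,0,0,5,0,0,0,0.3,1.4,3.6,3,0,0,0,0.3,1.4,3.6,0,0,0,0,0.3,1.4,3.6,0,0,0,0,0.3]'; python3 -m jog '[1.4,3.6,0,0,0,0,0.3,1.58,3.81,0,0,0,0,0.3,0,0,0,0,0,0,0.3,0,0,0,0,0,0,0.3,0,0,0,0,0,0,0.3]'; python3 - <<'E'
from h import *
snap('side','s11.png');crop('s11.png',160,60,140,130,4,'c14.png'); wsnap('w11.png')
E
```

```text
time: 24.8
tool_pos: [463.7, 323.9, 114.6]
tool_rot: [[-0.186, -0.982, 0.003], [-0.982, 0.186, 0.001], [-0.002, -0.002, -1.0]]
wrist_force: [0.4, 0.2, -1.4]
grip_width: 41.7
time: 25.3
tool_pos: [491.2, 395.3, 112.3]
tool_rot: [[-0.186, -0.983, -0.002], [-0.983, 0.186, -0.002], [0.002, 0.002, -1.0]]
wrist_force: [0.5, 0.0, -0.8]
grip_width: 41.7
```

View pics/w11.png

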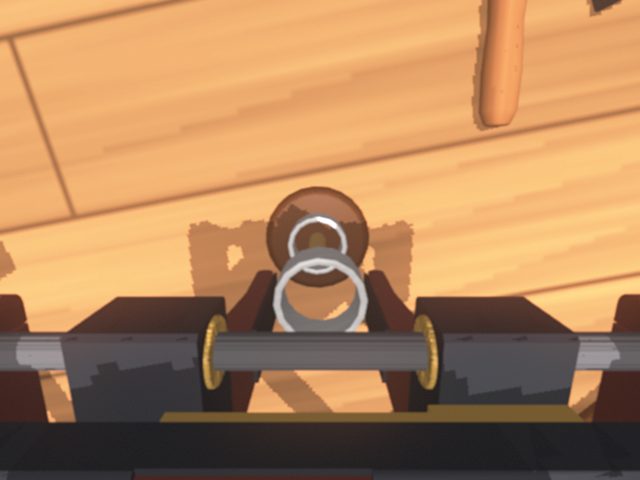

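```bash
python3 -m jog '[0.1,0.1,-1.5,0,0,0,0.3,0,0,-2,0,0,0,0.3,0,0,-2,0,0,0,0.3,0,0,-1.5,0,0,0,0.3,0,0,-0.6,0,0,0,0.3]'; python3 -m jog '[0,0,0,0,0,0,0.3,0,0,0,0,0,0,0.3,0,0,0,0,0,0,0.3,0,0,0,0,0,0,0.3,0,0,0,0,0,0,0.3]'
```

```text
time: 25.9
tool_pos: [492.0, 396.3, 34.8]
tool_rot: [[-0.186, -0.983, -0.003], [-0.983, 0.186, -0.002], [0.002, 0.003, -1.0]]
wrist_force: [-6.1, -6.9, 23.4]
grip_width: 41.8
time: 26.4
tool_pos: [493.6, 397.8, 37.3]
tool_rot: [[-0.186, -0.983, 0.001], [-0.983, 0.186, 0.001], [-0.001, -0.001, -1.0]]
wrist_force: [-0.0, 0.1, -2.0]
grip_width: 41.9
```

```bash
python3 -m jog '[0,-0.1,-0.1,0,0,0,0.3,0,0,0,0,0,0,0.65,0,0,0,0,0,0,0.65,0,0,0,0,0,0,0.65,0,0,0,0,0,0,0.65]'; python3 -m jog '[0,0,2,0,0,0,0.65,0,0,4.5,0,0,0,0.65,0,0,4.5,0,0,0,1,0,-3,1,0,0,0,1,0,-4,0,0,0,0,1]'; python3 - <<'E'
from h import *
wsnap('w12.png'); snap('side','s12.png');crop('s12.png',160,80,200,150,4,'c15.png')
E
```

```text
time: 26.9
tool_pos: [493.4, 396.6, 36.0]
tool_rot: [[-0.186, -0.983, 0.0], [-0.983, 0.186, 0.0], [-0.0, -0.0, -1.0]]
wrist_force: [0.4, 0.6, 0.6]
grip_width: 57.2
time: 27.4
tool_pos: [495.6, 328.3, 159.2]
tool_rot: [[-0.183, -0.983, 0.006], [-0.983, 0.183, 0.004], [-0.005, -0.006, -1.0]]
wrist_force: [0.3, -0.6, -0.5]
grip_width: 77.5
```

View pics/c15.png

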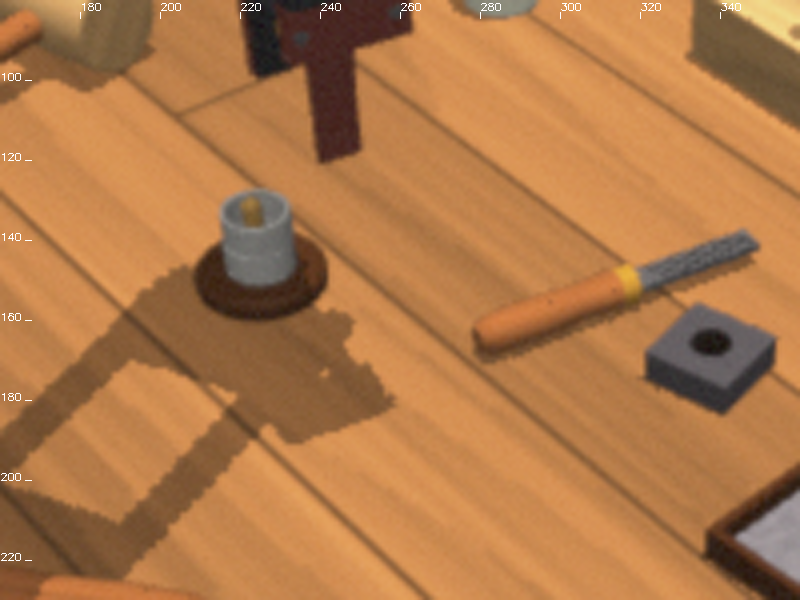

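View pics/w12.png

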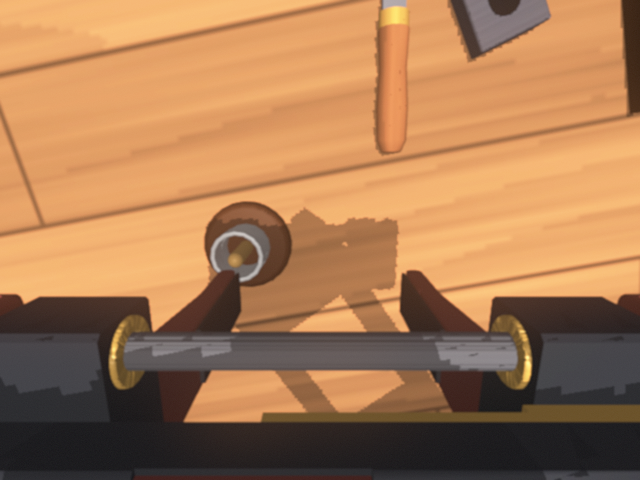

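```bash
python3 -m jog '[3,-2.5,0,0,0,1,1,3,-2.5,0,0,0,0.5,1,2.6,-2.3,0,0,0,0,1,0,0,0,0,0,0,1,0,0,0,0,0,0,1]'; python3 -m jog '[0,0,0,0,0,0,1,0,0,0,0,0,0,1,0,0,0,0,0,0,1,0,0,0,0,0,0,1,0,0,0,0,0,0,1]'; python3 - <<'E'
from h import *
wsnap('w13.png'); crop('w13.png',200,0,300,270,2.2,'c16.png')
E
```

```text
time: 28.0
tool_pos: [579.4, 253.5, 155.4]
tool_rot: [[-0.162, -0.987, -0.001], [-0.987, 0.162, 0.0], [-0.0, 0.001, -1.0]]
wrist_force: [-0.4, 0.8, 0.0]
grip_width: 87.6
time: 28.5
tool_pos: [579.0, 254.0, 156.1]
tool_rot: [[-0.159, -0.987, 0.0], [-0.987, 0.159, 0.0], [-0.0, -0.0, -1.0]]
wrist_force: [-0.8, -0.8, 0.6]
grip_width: 87.6
```

View pics/c16.png

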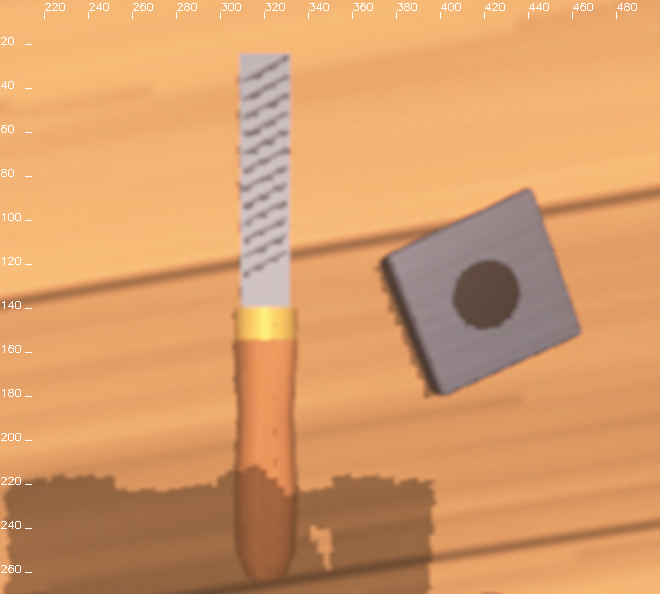

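```bash
python3 - <<'E'
from h import *
C=wc('w13.png'); a=onz('w',320.5,24.5,14.5,C);b=onz('w',320.5,264,13,C);f=onz('w',320.5,139.5,20,C);print(a,b,f,np.linalg.norm(a-b),np.degrees(np.arctan2(*(a-b)[[1,0]])), np.linalg.norm(f-b)); u=(a-b)/np.linalg.norm(a-b); print('mid',(a+b)/2,'grasp',(a+b)/2-12*u)
print('blk',[onz('w',200+x/2.2,y/2.2,22,C)[:2].round() for x,y in((387,258),(530,188),(580,330),(443,395))])
E
```

```text
[737.81066572 228.17688777  14.5       ] [548.31489999 258.70274382  13.        ] [654.2003604  241.65801947  20.        ] 191.94458344854135 -9.151155103365475 107.4767572730295
mid [643.06278286 243.4398158   13.75      ] grasp [631.21587815 245.34823262  13.65622293]
blk [array([664., 196.]), array([679., 143.]), array([628., 129.]), array([612., 181.])]
```

```bash
python3 -m jog '[1.5,-0.2,-1,0,0,0,0.55,1.5,-0.3,-1,0,0,0,0.55,1.6,-0.3,-2,0,0,0,0.55,0,0,-2,0,0,0,0.55,0,0,-2,0,0,0,0.55]' 25; python3 -m jog '[0.03,0.03,-2,0,0,0,0.55,0,0,-2.5,0,0,0,0.55,0,0,-1.8,0,0,0,0.55,0,0,-0.9,0,0,0,0.55,0,0,0,0,0,0,0.55]'
```

```text
time: 29.05
tool_pos: [627.2, 244.8, 73.9]
tool_rot: [[-0.161, -0.987, 0.0], [-0.987, 0.161, -0.0], [0.0, -0.0, -1.0]]
wrist_force: [-0.6, 1.1, 0.0]
grip_width: 51.9
time: 29.55
tool_pos: [625.9, 245.2, 2.0]
tool_rot: [[-0.16, -0.987, -0.002], [-0.987, 0.16, -0.0], [0.001, 0.002, -1.0]]
wrist_force: [-0.3, 0.5, 0.2]
grip_width: 48.5
```

```bash
python3 -m jog '[0,0.0,0,0,0,0,0.1,0,0,0,0,0,0,0.1,0,0,0,0,0,0,0.1,0,0,0,0,0,0,0.1,0,0,0,0,0,0,0.1]'; python3 -m jog '[0,0,1.5,0,0,0,0.1,0,0,4,0,0,0,0.1,0,0,4.5,0,0,0,0.1,0,0,3,0,0,0,0.1,0,0,0,0,0,0,0.1]'; python3 - <<'E'
from h import *
wsnap('w14.png'); snap('scene','sc14.png'); snap('side','s14.png'); crop('s14.png',200,60,220,160,3.6,'c17.png')
E
```

```text
time: 30.05
tool_pos: [626.1, 246.0, 4.5]
tool_rot: [[-0.16, -0.987, 0.001], [-0.987, 0.16, 0.0], [-0.001, -0.001, -1.0]]
wrist_force: [-0.2, 0.7, 1.5]
grip_width: 23.7
time: 30.55
tool_pos: [629.2, 247.1, 140.5]
tool_rot: [[-0.16, -0.987, 0.01], [-0.987, 0.16, 0.003], [-0.004, -0.009, -1.0]]
wrist_force: [0.0, 0.4, -0.9]
grip_width: 24.2
```

View pics/w14.png

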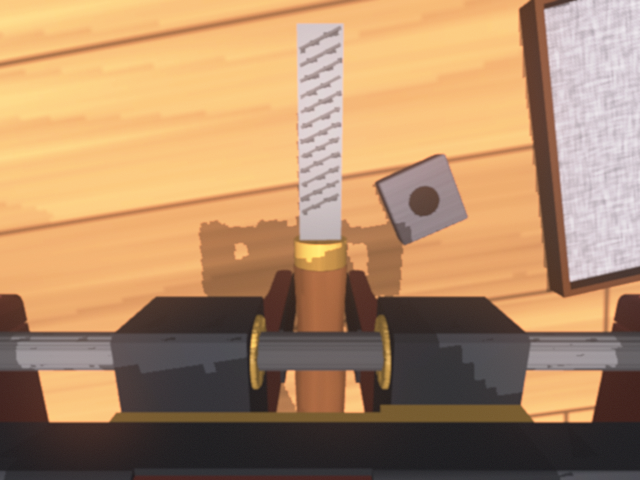

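View pics/c17.png

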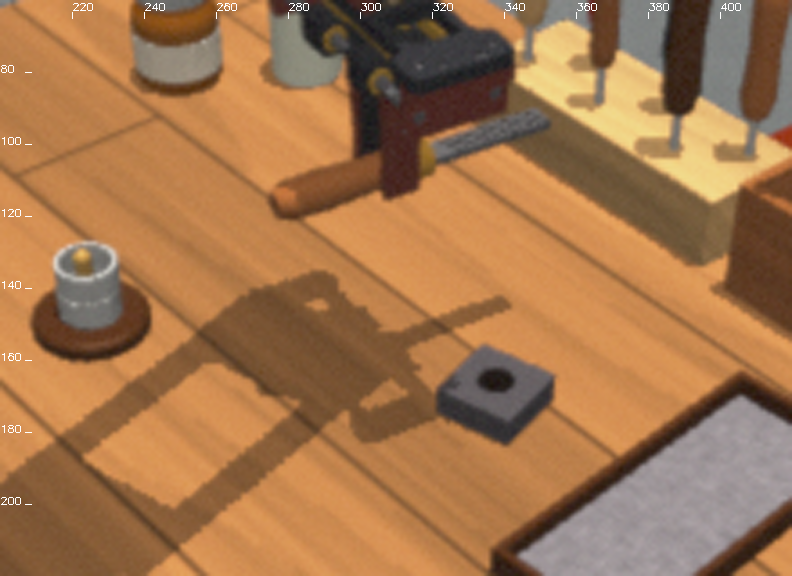

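```bash
python3 - <<'E'
from h import *
C=wc('w14.png'); t=np.array([629.2,247.1]); 
for z in(146,150,154): print(z,np.linalg.norm(onz('w',320,24,z,C)[:2]-t))
E
python3 -m jog '[0.3,-4,0,0,0,2.3,0.1,0.3,-4,0,0,0,2.3,0.1,0.3,-4,0,0,0,2.3,0.1,0.4,-4,0,0,0,2.3,0.1,0.4,-4,0,0,0,2.3,0.1]'; python3 -m jog '[0.3,-3.6,0,0,0,2.3,0.1,0,0,0,0,0,0,0.1,0,0,0,0,0,0,0.1,0,0,0,0,0,0,0.1,0,0,0,0,0,0,0.1]';python3 - <<'E'
from h import *
wsnap('w15.png'); snap('scene','sc15.png'); snap('side','s15.png'); 
E
```

```text
146 115.08539321623981
150 113.78373177349873
154 112.48207167942522
time: 31.2
tool_pos: [640.7, 44.4, 131.6]
tool_rot: [[0.042, -0.999, -0.005], [-0.999, -0.042, 0.0], [-0.0, 0.005, -1.0]]
wrist_force: [-0.3, 0.4, -2.1]
grip_width: 24.1
time: 31.7
tool_pos: [645.0, 11.3, 133.3]
tool_rot: [[0.081, -0.997, -0.001], [-0.997, -0.081, 0.001], [-0.001, 0.001, -1.0]]
wrist_force: [0.1, 0.5, 0.5]
grip_width: 23.7
```

View pics/w15.png

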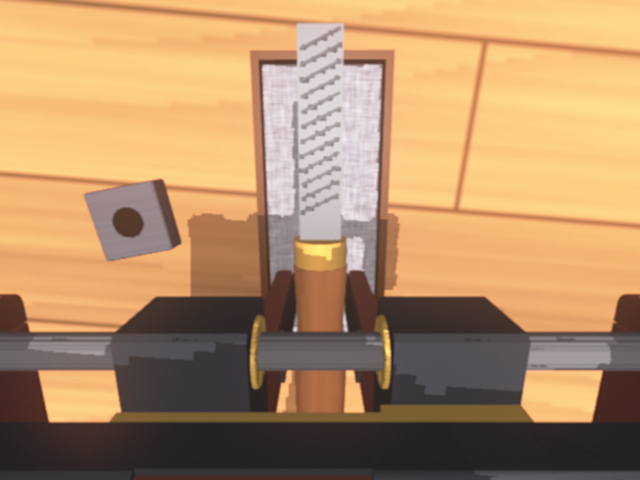

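View pics/sc15.png

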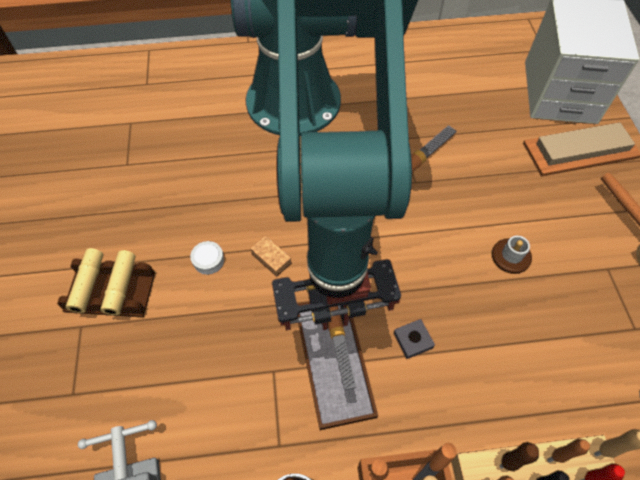

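```bash
python3 - <<'E'
from h import *
C=wc('w15.png'); a=onz('w',251,52,20,C)[:2];b=onz('w',393.5,52,20,C)[:2]; m=(a+b)/2; n=a-b; print(a,b,np.linalg.norm(n)); ang=np.arctan2(n[1],n[0])-np.pi/2; print(np.degrees(ang)); print('centre',m-116*np.array([np.cos(ang),np.sin(ang)])); print('yaw4.6',m-116*np.array([.997,.0802]),bot.read_state()['tool_pos'])
E
```

```text
[775.02687258  70.98525299] [783.17759677 -29.00142322] 100.31834191432863
4.660338534075094
centre [663.48574602  11.56707804]
yaw4.6 [663.45023468  11.68871489] [645.46275006  11.01299645 133.84484889]
```

```bash
python3 -m jog '[0.1,-0.1,-2,0,0,0,0.1,0,0,-3,0,0,0,0.1,0,0,-3,0,0,0,0.1,0,0,-2,0,0,0,0.1,0,0,-1,0,0,0,0.1]'; python3 -m jog '[0,0,-0.7,0,0,0,0.1,0,0,-0.3,0,0,0,0.1,0,0,0,0,0,0,0.1,0,0,0,0,0,0,0.1,0,0,0,0,0,0,0.1]'
```

```text
time: 32.35
tool_pos: [645.2, 9.6, 22.0]
tool_rot: [[0.081, -0.997, -0.003], [-0.997, -0.081, 0.0], [-0.001, 0.003, -1.0]]
wrist_force: [-0.2, 0.4, -1.6]
grip_width: 24.0
time: 32.85
tool_pos: [647.4, 8.8, 14.9]
tool_rot: [[0.08, -0.997, 0.002], [-0.997, -0.08, -0.0], [0.0, -0.002, -1.0]]
wrist_force: [0.6, -0.4, 0.2]
grip_width: 24.2
```

Lower 4 mm, settle, and release.

```bash
python3 -m jog '[0,0.1,-0.25,0,0,0,0.1,0,0,-0.15,0,0,0,0.1,0,0,0,0,0,0,0.1,0,0,0,0,0,0,0.1,0,0,0,0,0,0,0.1]'; python3 -m jog '[0,0,0,0,0,0,0.5,0,0,0,0,0,0,0.5,0,0,0,0,0,0,0.5,0,0,0,0,0,0,0.5,0,0,0,0,0,0,0.5]'
```

```text
time: 33.35
tool_pos: [646.9, 10.0, 10.5]
tool_rot: [[0.08, -0.997, 0.001], [-0.997, -0.08, 0.0], [-0.0, -0.001, -1.0]]
wrist_force: [-1.8, 0.6, 5.7]
grip_width: 23.7
time: 33.85
tool_pos: [646.6, 9.9, 9.8]
tool_rot: [[0.08, -0.997, -0.0], [-0.997, -0.08, 0.0], [-0.0, 0.0, -1.0]]
wrist_force: [-0.0, -0.2, 0.3]
grip_width: 43.4
```

```bash
python3 -m jog '[0,0,1.5,0,0,0,0.5,0,0,4,0,0,0,0.5,0,0,5,0,0,0,0.5,-2,0,4,0,0,0,0.5,-4,0,4,0,0,0,0.5]'; python3 -m jog '[-4,0,0,0,0,0,0.5,-2,0,0,0,0,0,0.5,0,0,0,0,0,0,0.5,0,0,0,0,0,0,0.5,0,0,0,0,0,0,0.5]'; python3 - <<'E'
from h import *
wsnap('w16.png'); snap('scene','sc16.png'); snap('side','s16.png');crop('s16.png',200,120,360,330,1.8,'c18.png')
E
```

```text
time: 34.35
tool_pos: [593.6, 9.6, 194.1]
tool_rot: [[0.08, -0.997, 0.006], [-0.997, -0.08, -0.0], [0.001, -0.006, -1.0]]
wrist_force: [-0.1, 0.2, 1.4]
grip_width: 43.8
time: 34.85
tool_pos: [532.9, 9.7, 190.9]
tool_rot: [[0.08, -0.997, 0.002], [-0.997, -0.08, -0.0], [0.0, -0.002, -1.0]]
wrist_force: [0.4, -0.3, 0.8]
grip_width: 43.8
```

View pics/w16.png

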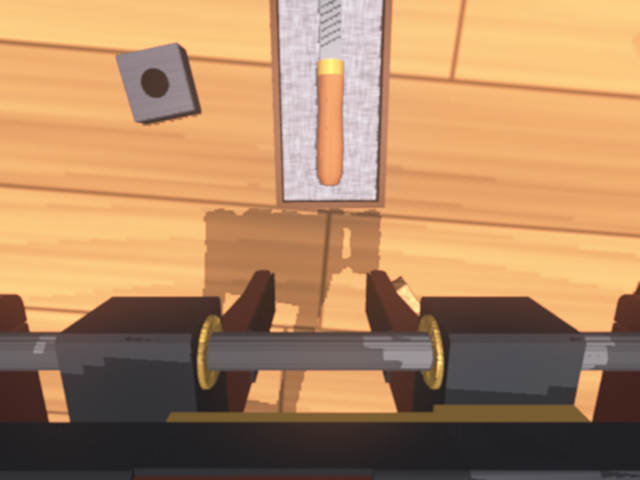

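View pics/c18.png

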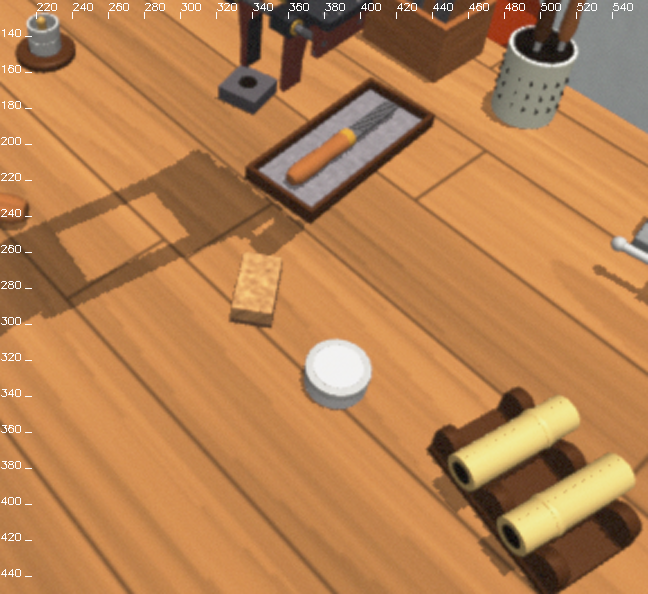

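View pics/sc16.png

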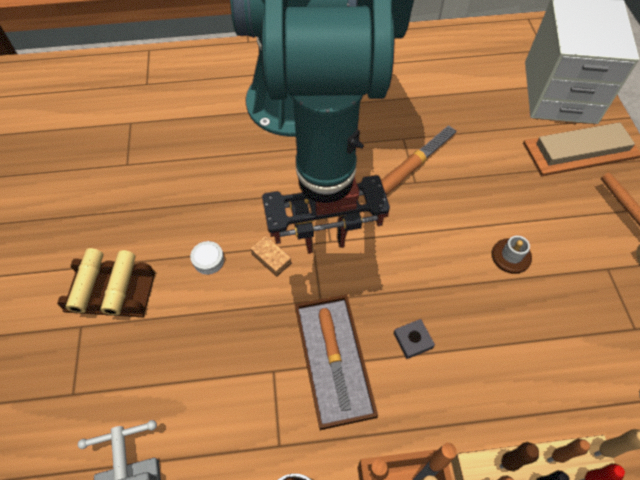

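The bamboo is seated, the rings are stacked, and the file lies flat inside the tray. The tin (207,257) and cork (270,255) are at their original pixels. I'm handing the job in.

```bash
python3 -c "
from bench import bot
print(bot.sign_off())"
```

```text
the job is handed in; nothing more can be done
None
```

I did the job in the order asked and handed it in after about 35 s. I laid both bamboo lengths in the cradle, threaded both rings on the post, and laid the small (190 mm) file lengthwise in the tray, handle toward the robot. I left the larger look-alike file alone.

**Bamboo:** my last measurement put both middles within about 0.5 mm of the cradle's centre along its length, with yaw within 0.3°. The first length read −32.7 mm across the cradle when I placed it and −29.1 mm in a later oblique view, against −32 mm expected. I put the difference down to the viewing angle, since it looks seated in both views.

**Rings:** both lie flat, stacked on the post. When lowering the second ring, the arm overshot by 1–2 mm and pressed on the first with about 23 N for a moment, under the 40 N limit.

**File:** it lies flat inside the tray and clear of the walls. I checked this only by eye in the last pictures.

**Bystanders:** the wax tin and cork sanding block show at the same pixels as at the start.

**Heights:** triangulation from the two fixed cameras gave ring and post tops 3–6 mm lower than the stated sizes. I used the stated heights, and the wrist views agreed with them.

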